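Take the pile of tins off the soldering board into their holders

TASK

The soldering board is wanted, but a pile of things stands on it: take the pile apart from the top, one piece at a time, and seat each piece upright in the wooden holder made for it before taking the next: the orange cap in the small round recess, the jar in the medium round one, the flat round tin in the large round one, and last the oblong brass tin flat in the oblong one. Lower each piece into its recess rather than dropping it, tip nothing over, and leave the glue bottle and the ring clamp where they are.

Things in the scene. Friction and masses are not known exactly. Their poses are not given: they have to be found in the camera images.
- orange_cap: small plain orange plastic cap, a cylinder 24 mm in diameter and 15 mm high, about 15 g; top of the pile at the start, standing on the jar's lid. Origin: centre of its underside; z up.
- solder_tin: small round white jar with a closed blue lid, about 42 mm in diameter (44 mm over the knurls of the lid) and 42 mm high, about 70 g; second from the top of the pile, on the flat round tin. The lid is fixed. Origin: centre of its underside; z up.
- pin_tin: flat round pale metal tin, 58 mm in diameter and 24 mm high, about 60 g; third from the top, on the brass tin. Its lid is fixed. Origin: centre of its underside; z up.
- brass_tin: flat oblong tin of mottled pale brass, 86 mm long along its own y, 61 mm wide along its own x (67 mm over the small hinge and catch), 26 mm high, about 120 g; bottom of the pile, lying on a brown wooden soldering board (150 x 200 mm) that is 12 mm thick. Its lid is fixed shut; grip it across x. Origin: centre of its underside; z up.
- small_round_holder: small square dark walnut block, 52 x 52 mm, with a round recess 36 mm in diameter; takes the orange cap. It is fixed to the bench, 8 mm high, with a flat-bottomed recess 5 mm deep (its cork floor lies 3 mm above the underside). Origin: centre of the underside, below the centre of the recess; z up.
- medium_round_holder: square dark walnut block, 72 x 72 mm, with a round recess 56 mm in diameter; takes the jar. It is fixed to the bench, 8 mm high, with a flat-bottomed recess 5 mm deep (its cork floor lies 3 mm above the underside). Origin: centre of the underside, below the centre of the recess; z up.
- large_round_holder: square dark walnut block, 86 x 86 mm, with a round recess 70 mm in diameter; takes the flat round tin. It is fixed to the bench, 8 mm high, with a flat-bottomed recess 5 mm deep (its cork floor lies 3 mm above the underside). Origin: centre of the underside, below the centre of the recess; z up.
- oblong_holder: oblong dark walnut block, 94 mm along its own x and 114 mm along its own y, with a rectangular recess 79 mm (x) by 98 mm (y); takes the brass tin with its length along the recess, either way round. It is fixed to the bench, 8 mm high, with a flat-bottomed recess 5 mm deep (its cork floor lies 3 mm above the underside). Origin: centre of the underside, below the centre of the recess; z up.
- glue_bottle: bystander: small white squeeze bottle with a pointed nozzle, 26 mm in diameter, 56 mm high, standing on the bench. Origin: centre of its underside.
- ring_clamp: bystander: wooden hand clamp with a metal band, 34 x 120 x 20 mm (length along its own y), lying on the bench. Origin: centre of its underside.
There are look-alikes about, which are no part of the job. There is more than one size of the brass_tin; the job needs the larger.

How it is judged:
On the way, in this order (a step that is already met when the one before it is completed fails the run):
1. the orange cap is seated in the small round holder (horizontal distance between orange_cap and small_round_holder below 0.012 m and z of orange_cap in the frame of small_round_holder below 0.0055 m and angle between orange_cap's own z axis and vertical below 0.06 rad), for 0.2 s.
2. the jar is seated in the medium round holder (horizontal distance between solder_tin and medium_round_holder below 0.012 m and z of solder_tin in the frame of medium_round_holder below 0.0055 m and angle between solder_tin's own z axis and vertical below 0.06 rad), for 0.2 s.
3. the flat round tin is seated in the large round holder (horizontal distance between pin_tin and large_round_holder below 0.012 m and z of pin_tin in the frame of large_round_holder below 0.0055 m and angle between pin_tin's own z axis and vertical below 0.06 rad), for 0.2 s.
4. the oblong brass tin is seated in the oblong holder (horizontal distance between brass_tin and oblong_holder below 0.012 m and z of brass_tin in the frame of oblong_holder below 0.0055 m and angle between brass_tin's own z axis and vertical below 0.06 rad), for 0.2 s.
At the end, for the whole second after the job is handed in: The orange cap, the jar, the flat round tin and the brass tin each sit at rest on the floor of the recess of their own holder (centre within 12 mm of the recess centre, underside within 2.5 mm of the recess floor, upright within 0.06 rad), released (all of step 1 and all of step 2 and all of step 3 and all of step 4 and linear speed of each of orange_cap, solder_tin, pin_tin, brass_tin below 0.02 m/s and angular speed of each of orange_cap, solder_tin, pin_tin, brass_tin below 0.2 rad/s); the robot touches nothing.
It fails at once if a piece of the pile is tipped over (angle between any of orange_cap, solder_tin, pin_tin, brass_tin's own z axis and vertical above 0.6 rad).
It fails at once if a piece is dropped into its holder from more than 27 mm above the recess floor ((z of orange_cap in the frame of small_round_holder above 0.03 m and horizontal distance between orange_cap and small_round_holder below 0.05 m and contact force between orange_cap and anything else below 0.001 N) or (z of solder_tin in the frame of medium_round_holder above 0.03 m and horizontal distance between solder_tin and medium_round_holder below 0.05 m and contact force between solder_tin and anything else below 0.001 N) or (z of pin_tin in the frame of large_round_holder above 0.03 m and horizontal distance between pin_tin and large_round_holder below 0.05 m and contact force between pin_tin and anything else below 0.001 N) or (z of brass_tin in the frame of oblong_holder above 0.03 m and horizontal distance between brass_tin and oblong_holder below 0.05 m and contact force between brass_tin and anything else below 0.001 N)).
It fails at once if the glue bottle or the ring clamp is moved more than 25 mm (distance of any of glue_bottle, ring_clamp from where it was at the start of the episode above 0.025 m).
It also fails if it takes over 115 s, if anything falls off the work surface, if the arm or the gripper's body presses on something with over 40 N, if the wrist force passes 120 N, or if a joint passes its speed limit or range.

ROBOT

A 6-joint arm with a two-finger parallel gripper is mounted at the origin on a cart in front of the work surface, level with it; the furniture and walls round the work are solid. World frame = base frame: x ahead of the robot, y to its left, z up, the work surface at z = 0. Lengths are in m, angles in rad, forces in N, time in s.
With the tool pointing down it reaches from about 0.3 to 0.775 m from the base axis. Payload 14.6 kg.
Tool frame: the origin (TCP) lies midway between the tips of the shut fingers; the grasp point (between the pads) lies 19 mm behind it; z points along the fingers, y is the direction in which the jaws open and shut (so a half turn about z gives the same grasp; the last joint's range is limited). The gripper opens to 94 mm and grips with 3 to 60 N. Pads are 16 mm wide; open, the fingers measure 119 mm over their backs; the gripper's body (75 mm by 177 mm) begins 78 mm behind the grasp point.
Start: joints at [-1.193, 0.3, 1.521, -0, 1.321, -0.067], TCP at [0.237, -0.496, 0.205] pointing down, gripper open.
Joint ranges: [-3.03, 3.03], [-0.79, 2.21], [0.23, 2.52], [-1.04, 4.18], [0, 3.07], [-2.55, 2.55]. Speed limits (rad/s): [2.22, 2.22, 2.57, 3.14, 3.14, 3.14].

INTERFACE

Orientations are given as a rotation vector (axis times angle).
In Python, from plant import sense, get_image, camera_model, job_done, look_for gives the robot as it stands. The module is installed in compiled form; this text tells all that it offers.
- The arm moves only by the shell command python3 -m pendant 'ROWS'. ROWS is JSON, a list of rows, each a list of 3 entries, a list of its own where there are three numbers: the shift along the tool's x, y, z in m, then the turn about the tool's z in degrees, then the closure, from 0 (fully open) to 1 (shut). A call has 1 to 5 rows; each row is the pose to reach, as a shift and turn from the pose commanded when the call began, along the tool's axes at that moment; what a row does not reach only later rows make up. A row lasts 1/12 s, in which the tool goes at most 41.7 mm and 7.16 degrees, less where a joint would pass 70% of its speed; a pose out of reach is approached as far as the arm can. A call with a gripper value outside its range is refused whole. The fingers move at their own pace and stop on an object; the grip force is fixed at half the most. Time passes only in rows, so rows that repeat a pose let the fingers close. It gives the time, the measured TCP pose, the force and the opening at its end, in the units of the state.
- sense(): the state, without advancing time (a new reading comes with each control period).
- get_image(name): name is "side" or "top" or "wrist"; returns the picture (480x640x3 uint8, red, green, blue); there is no depth.
- camera_model(name): a dict with "mtx" (3x3 intrinsics, pixels), "k1" (the pictures are not rectified: a ray, as slopes to the right and down, at radius r is drawn at 1 + k1 r^2 times it, then the intrinsics apply), "world_to_cam" (4x4, takes a point from world to camera coordinates); the wrist camera has in their place "mount" (4x4, takes a point from camera to tool coordinates, whose origin is the TCP and whose axes are the flange's). Camera axes: x right, y down, z forward; pixel columns grow to the right and rows downward; lengths in m; the calibration is good to about 2 mm. A picture is of the moment at which its call begins: read the wrist's pose just before it. camera_model takes no time and is no camera call.
- job_done(): hands the job in, once; it reports no verdict.
Trained networks look in the newest picture that a camera, given by its name, has taken for a name from the list of things; names that differ only in an ending like _2 or _b are one class to them, and where a whole thing is asked for, a point or a joint stands for the part that bears it (a point fixed in the world has none). Each returns a list of dicts, best first, with "score" (0 to 1); they miss things now and then, are a little off and sometimes report something else, mostly with a low value. They report only what shows in the picture. A call takes as long as a camera call. They do not tell look-alikes from the thing itself.
- look_for(camera, thing): "rect" ([centre column, centre row, width, height] in pixels, round what is visible of it).
The state is a dict: "time": time; "qpos": joint angles; "qvel": joint speeds; "joint_torque": joint torques, N m; "ee_pos": TCP position; "tool_rot": TCP orientation; "wrist_force": force on the tool from outside, world axes, zero at the start; "moment": the same for the moment, N m; "finger_gap": finger opening in m.
Only numpy, scipy, OpenCV 4.12 (cv2) and the standard library are available. Lean on these libraries where they do the work, as an engineer would, in place of code of your own. Each camera call takes 0.05 s, during which the arm holds its last target.

## Working session

There is one attempt and no reset: what is moved stays moved. The work goes in short steps, Python scripts to look and compute and a shell command to move; the robot and the scene stay as the last step left them, time stands still between calls to the robot, and variables do not carry over. Pictures are saved under pics/ and viewed, and the job is handed in when it is done.

```bash
mkdir -p pics; ls
python3 - <<'E'
from plant import *
import cv2,json
s=sense();print(s)
for c in("side","top","wrist"):
    im=get_image(c);cv2.imwrite(f"pics/{c}0.png",im[:,:,::-1])
    m=camera_model(c);print(c,{k:(v.tolist() if hasattr(v,'tolist') else v) for k,v in m.items()})
E
```

```text
pics
{'time': 0.0, 'qpos': array([-1.19260992e+00,  3.00494384e-01,  1.52159373e+00,  8.23487229e-06,
        1.32068375e+00, -6.65829300e-02]), 'qvel': array([ 6.75967958e-04, -3.74507807e-05, -1.01387819e-03,  8.22982751e-04,
        1.95480483e-03,  1.20139935e-03]), 'joint_torque': array([ 3.07267692e-03, -5.31791639e+01, -3.52731442e+01,  7.09113549e-02,
        2.43796018e-02, -8.73013005e-05]), 'ee_pos': array([ 0.23654728, -0.49624055,  0.20486821]), 'tool_rot': array([-3.06309189e+00, -6.92637386e-01,  2.74942383e-04]), 'wrist_force': array([0.33436425, 0.29982313, 0.22544169]), 'moment': array([-0.01980933, -0.01107265,  0.01686718]), 'finger_gap': 0.094325379739566}
side {'mtx': [[530.2380308136475, 0.0, 320.036438405876], [0.0, 530.2380308136475, 229.00479234757535], [0.0, 0.0, 1.0]], 'k1': -0.11050448878673488, 'world_to_cam': [[-0.8810611940135751, -0.4729524097005926, -0.006869538687277452, 0.5530375278762234], [-0.16344942514814045, 0.31805366967204984, -0.9338769451201183, 0.13975768911114875], [0.44386423354683086, -0.8216799141798133, -0.357528545449645, 0.70599606
[... 233 characters left out ...]
715560985, 0.0009163559824130609, 0.05502856907089003], [-0.9336073994893682, -0.07726490940415895, -0.3498676283874603, 0.5690942106117838], [0.34875611292121345, 0.027881370157121926, -0.9367986992402624, 0.9703450139361618], [0.0, 0.0, 0.0, 1.0]]}
wrist {'mtx': [[411.52948347474, 0.0, 311.59794790698027], [0.0, 411.52948347474, 242.93286045265742], [0.0, 0.0, 1.0]], 'k1': 0.010613545738387527, 'mount': [[0.0007642133186234443, -0.9596185148673024, -0.2813036116047478, 0.08254238991890654], [0.9999997044930956, 0.0007568751062795527, 0.00013473601404843263, 0.0006905715362915954], [8.361652722991517e-05, -0.2813036314446451, 0.9596188097074436, -0.17982729982501047], [0.0, 0.0, 0.0, 1.0]]}
```

View pics/top0.png

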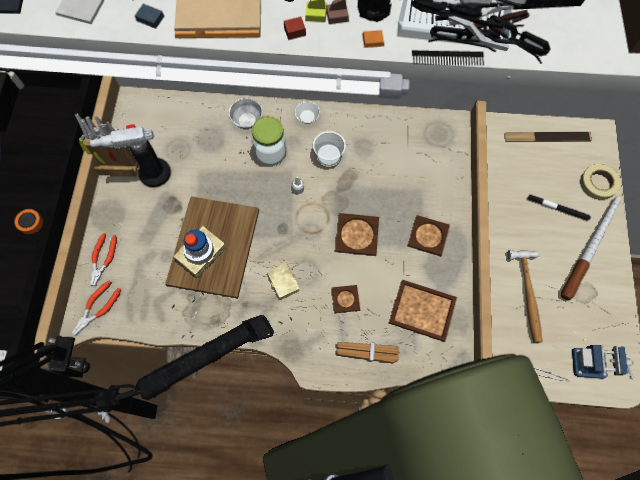

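View pics/side0.png

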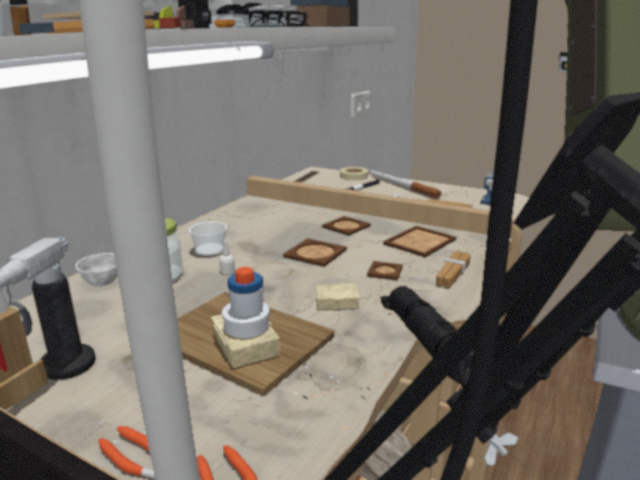

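View pics/wrist0.png

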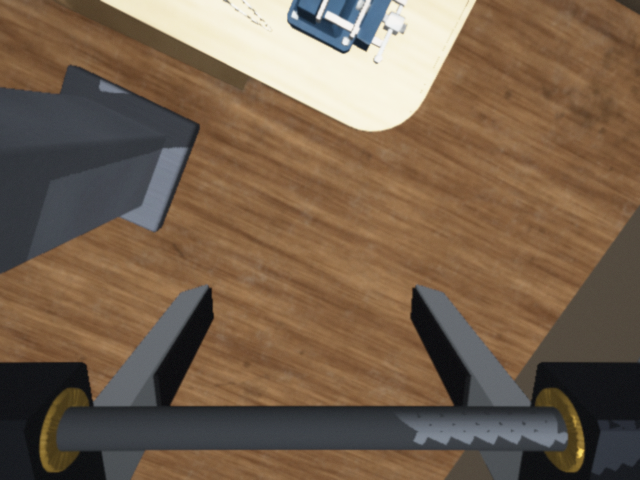

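The top view shows the pile on the board at about (197,245). The large holder is near (357,234), medium (428,235), small (346,299) and oblong (422,310). The clamp is at (367,352), the glue bottle at (298,186), and the small look-alike tin at (283,280). The wrist camera sees only the floor.

```bash
cat > h.py <<'E'
import numpy as np,cv2
from plant import *
from scipy.spatial.transform import Rotation as R
def und(c,uv):
    m=camera_model(c);K=np.array(m["mtx"]);k=m["k1"]
    uv=np.atleast_2d(uv).astype(float)
    return cv2.undistortPoints(uv.reshape(-1,1,2),K,np.array([k,0,0,0,0.])).reshape(-1,2)
def pose(c,s=None):
    m=camera_model(c)
    if c!="wrist":
        return np.linalg.inv(np.array(m["world_to_cam"]))
    s=s or sense()
    T=np.eye(4);T[:3,:3]=R.from_rotvec(s["tool_rot"]).as_matrix();T[:3,3]=s["ee_pos"]
    return T@np.array(m["mount"])
def p2w(c,uv,z,s=None):
    n=und(c,uv);T=pose(c,s)
    d=np.c_[n,np.ones(len(n))]@T[:3,:3].T;o=T[:3,3]
    return o+d*((z-o[2])/d[:,2])[:,None]
def w2p(c,P,s=None):
    m=camera_model(c);P=np.atleast_2d(P);Ti=np.linalg.inv(pose(c,s))
    return cv2.projectPoints(P.astype(float),cv2.Rodrigues(Ti[:3,:3])[0],Ti[:3,3],np.array(m["mtx"]),np.array([m["k1"],0,0,0,0.]))[0].reshape(-1,2)
E
python3 - <<'E'
from h import *
np.set_printoptions(precision=4,suppress=True)
im=get_image("top")
for t,z in [("small_round_holder",.005),("medium_round_holder",.005),("large_round_holder",.005),("oblong_holder",.005),("brass_tin",.03),("pin_tin",.06),("solder_tin",.1),("orange_cap",.112),("glue_bottle",.03),("ring_clamp",.01)]:
    for d in look_for("top",t)[:3]:
        r=d["rect"];print(t,round(d["score"],2),np.round(r,1),p2w("top",r[:2],z)[0])
print(w2p("top",[[0,0,0],[.3,0,0],[.5,0,0]]))
cr=cv2.resize(im[190:330,160:260],None,fx=5.5/1.3,fy=5.5/1.3,interpolation=cv2.INTER_CUBIC);cv2.imwrite("pics/crop1.png",cr[:,:,::-1])
cr=cv2.resize(im[200:350,320:470],None,fx=4,fy=4,interpolation=cv2.INTER_CUBIC);cv2.imwrite("pics/crop2.png",cr[:,:,::-1])
E
```

```text
small_round_holder 0.88 [344.6 298.1  25.4  28.1] [0.4884 0.0389 0.005 ]
medium_round_holder 0.59 [430.4 236.2  37.4  38.5] [ 0.6369 -0.1317  0.005 ]
large_round_holder 0.9 [357.  236.   44.7  41.7] [0.6247 0.0217 0.005 ]
oblong_holder 0.77 [423.3 310.7  67.2  62.4] [ 0.4756 -0.1194  0.005 ]
brass_tin 0.93 [281.8 281.   31.   37.7] [0.5063 0.1667 0.03  ]
brass_tin 0.88 [200.3 252.2  55.3  54.1] [0.5534 0.3376 0.03  ]
pin_tin 0.65 [198.4 251.   27.8  29. ] [0.5454 0.3343 0.06  ]
solder_tin 0.83 [197.8 245.   23.6  28.2] [0.5437 0.3273 0.1   ]
orange_cap 0.59 [191.8 238.8  13.   10.1] [0.5509 0.3375 0.112 ]
glue_bottle 0.72 [297.6 183.6  13.2  14.8] [0.7239 0.1556 0.03  ]
ring_clamp 0.77 [371.2 351.3  66.5  24.4] [ 0.3853 -0.0192  0.01  ]
[[349.0615 579.4318]
 [358.553  396.3314]
 [363.9927 294.7489]]
```

View pics/crop1.png

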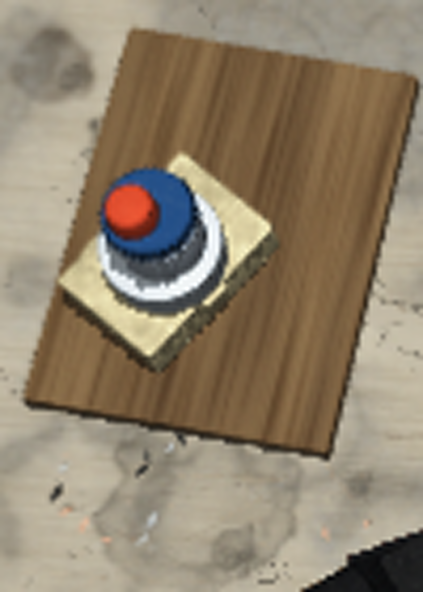

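View pics/crop2.png

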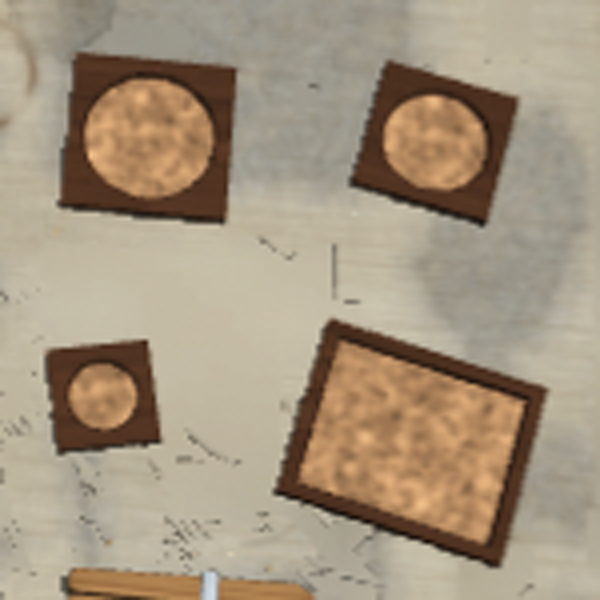

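```bash
cat >> h.py <<'E'
np.set_printoptions(precision=4,suppress=True)
def tri(ps):
    A=np.zeros((3,3));b=np.zeros(3)
    for c,uv in ps:
        n=und(c,uv)[0];T=pose(c);d=T[:3,:3]@np.r_[n,1];d/=np.linalg.norm(d);M=np.eye(3)-np.outer(d,d);A+=M;b+=M@T[:3,3]
    return np.linalg.solve(A,b)
def go(p,yaw_deg=None,s=None):
    """tool shift + turn to put TCP at world p; yaw=dir of tool y axis (jaw) in world, mod 180"""
    s=s or sense();M=R.from_rotvec(s["tool_rot"]).as_matrix()
    sh=M.T@(np.array(p)-s["ee_pos"]);y=np.degrees(np.arctan2(M[1,1],M[0,1]))
    print("shift",np.round(sh,4),"jaw yaw now",round(y,1),"tilt z",np.round(M[:,2],3),end=" ")
    if yaw_deg is not None:
        # turning +about tool z (down) decreases world yaw
        t=-(yaw_deg-y);t=(t+90)%180-90;print("turn",round(t,1),"q6",round(float(s["qpos"][5]),3),end="")
    print()
E
python3 - <<'E'
from h import *
print("lamp tip",tri([("top",(262,328)),("side",(397,300))]))
print("lamp mid",tri([("top",(160,385)),("side",(465,375))]))
def c2(x,y):return ((x+.5)/4-.5+320,(y+.5)/4-.5+200)
def c1(x,y):f=5.5/1.3;return ((x+.5)/f-.5+160,(y+.5)/f-.5+190)
for n,cs in dict(large=[(77,53),(237,68),(226,215),(60,200)],med=[(388,62),(519,97),(486,218),(351,180)],small=[(46,350),(149,340),(160,437),(57,447)],obl=[(332,320),(547,387),(503,557),(276,488)]).items():
    P=p2w("top",[c2(*c) for c in cs],.008);print(n,P.mean(0),[round(float(np.linalg.norm(P[i]-P[(i+1)%4]))*1000) for i in range(4)],"edge dirs",[round(float(np.degrees(np.arctan2(*(P[(i+1)%4]-P[i])[1::-1]))),1) for i in range(4)])
print("cap",p2w("top",[c1(127,208)],.119),tri([("top",c1(127,208)),("side",(245,271))]))
print("lid",p2w("top",[c1(148,210)],.104))
print("pin",p2w("top",[c1(161,248)],.062))
P=p2w("top",[c1(182,153),c1(275,228),c1(158,357),c1(60,280)],.038);print("brass",P.mean(0),P)
E
python3 - <<'E'
from h import *
im=get_image("side")
cr=cv2.resize(im[250:400,180:330],None,fx=4,fy=4,interpolation=cv2.INTER_CUBIC);cv2.imwrite("pics/crop3.png",cr[:,:,::-1])
go([.55,.335,.25],0)
E
```

```text
lamp tip [0.4061 0.1935 0.042 ]
lamp mid [0.2791 0.3589 0.0719]
large [0.6305 0.022  0.008 ] [85, 83, 86, 84] edge dirs [-91.1, 178.6, 89.2, -2.1]
med [ 0.6398 -0.1274  0.008 ] [71, 71, 72, 71] edge dirs [-101.9, 166.3, 77.7, -14.5]
small [0.4881 0.0375 0.008 ] [53, 51, 52, 50] edge dirs [-79.5, -170.5, 100.4, 10.4]
obl [ 0.4787 -0.1185  0.008 ] [111, 91, 114, 93] edge dirs [-103.6, 166.0, 77.4, -15.8]
cap [[0.5481 0.3397 0.119 ]] [0.5474 0.3395 0.1167]
lid [[0.5534 0.3342 0.104 ]]
pin [[0.5503 0.3362 0.062 ]]
brass [0.5561 0.3379 0.038 ] [[0.608  0.3397 0.038 ]
 [0.5732 0.2896 0.038 ]
 [0.5046 0.3351 0.038 ]
 [0.5387 0.3873 0.038 ]]
shift [ 0.6406 -0.6157 -0.0446] jaw yaw now -64.5 tilt z [ 0. -0. -1.] turn -64.5 q6 -0.067
```

View pics/crop3.png

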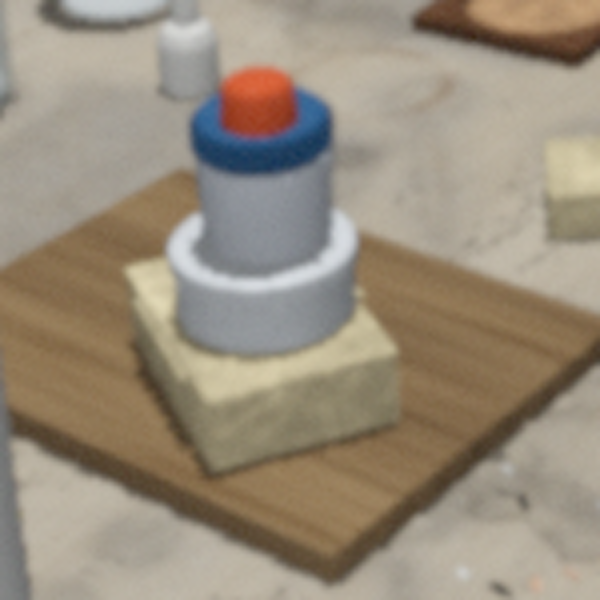

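```bash
python3 -m pendant '[[[0.025,-0.025,-0.015],-7,0],[[0.05,-0.05,-0.03],-14,0],[[0.078,-0.077,-0.04],-21,0],[[0.107,-0.104,-0.045],-28,0],[[0.136,-0.131,-0.045],-35,0]]'; python3 -c "
from h import *
go([.55,.335,.25],56)"
```

```text
time: 1.17
ee_pos: [0.3034, -0.3183, 0.2516]
tool_rot: [2.708, 1.589, 0.001]
wrist_force: [1.0, -0.0, 0.6]
finger_gap: 0.0939
shift [ 0.6906 -0.1036  0.0009] jaw yaw now -29.2 tilt z [ 0.001 -0.002 -1.   ] turn -85.2 q6 -0.383
```

```bash
python3 -m pendant '[[[0.04,-0.006,0],-7,0],[[0.08,-0.012,0],-14,0],[[0.12,-0.018,0],-21,0],[[0.16,-0.024,0],-28,0],[[0.2,-0.03,0],-35,0]]'; python3 -c "
from h import *
go([.55,.335,.25],56)"
```

```text
time: 1.58
ee_pos: [0.3756, -0.129, 0.2508]
tool_rot: [2.105, 2.331, 0.0]
wrist_force: [0.9, -0.9, 0.4]
finger_gap: 0.0939
shift [0.4439 0.2205 0.0008] jaw yaw now 5.8 tilt z [ 0.001 -0.    -1.   ] turn -50.2 q6 -0.524
```

```bash
python3 -m pendant '[[[0.037,0.018,0],-7,0],[[0.074,0.036,0],-14,0],[[0.111,0.054,0],-21,0],[[0.148,0.072,0],-28,0],[[0.185,0.09,0],-35,0]]'; python3 -c "
from h import *
go([.55,.335,.25],56)"
```

```text
time: 2.0
ee_pos: [0.4476, 0.0641, 0.2507]
tool_rot: [1.306, 2.856, 0.0]
wrist_force: [1.3, -0.9, -0.1]
finger_gap: 0.0943
shift [0.138  0.2546 0.0008] jaw yaw now 40.8 tilt z [ 0.001 -0.    -1.   ] turn -15.2 q6 -0.652
```

```bash
python3 -m pendant '[[[0.019,0.036,0],-7,0],[[0.038,0.072,0],-15,0],[[0.057,0.108,0],-15,0],[[0.076,0.144,0],-15,0],[[0.095,0.18,0],-15,0]]'; python3 -c "
from h import *
go([.55,.335,.25],56)"
```

```text
time: 2.42
ee_pos: [0.5229, 0.2532, 0.2504]
tool_rot: [0.931, 3.0, 0.0]
wrist_force: [0.5, -0.6, 0.2]
finger_gap: 0.0939
shift [0.024  0.0828 0.0004] jaw yaw now 55.5 tilt z [ 0.  0. -1.] turn -0.5 q6 -0.581
```

```bash
python3 -m pendant '[[[0.009,0.036,0],0,0],[[0.018,0.07,0],0,0],[[0.024,0.083,0],0,0],[[0.024,0.083,0],0,0],[[0.024,0.083,0],0,0]]'
python3 - <<'E'
from h import *
s=sense();im=get_image("wrist");cv2.imwrite("pics/w1.png",im[:,:,::-1])
for t,z in [("orange_cap",.119),("solder_tin",.1),("pin_tin",.062),("brass_tin",.038)]:
    for d in look_for("wrist",t)[:2]: print(t,round(d["score"],2),np.round(d["rect"],1),p2w("wrist",d["rect"][:2],z,s)[0])
print(w2p("wrist",[[.548,.34,.119]],s))
E
```

```text
time: 2.83
ee_pos: [0.5496, 0.3332, 0.2498]
tool_rot: [-0.93, -3.0, 0.001]
wrist_force: [0.4, 0.0, -0.1]
finger_gap: 0.0943
orange_cap 0.57 [316.8 223.9  28.   34. ] [0.547  0.3397 0.119 ]
solder_tin 0.68 [315.4 225.6  54.5  58.9] [0.5515 0.3355 0.1   ]
pin_tin 0.81 [319.1 210.1  71.4  51.1] [0.5493 0.3414 0.062 ]
pin_tin 0.61 [ 64.2 305.4  70.   59.4] [0.4876 0.0844 0.062 ]
brass_tin 0.97 [164.8 263.8  72.7  57.9] [0.5116 0.1801 0.038 ]
brass_tin 0.88 [322.5 211.4  64.   88.4] [0.5566 0.341  0.038 ]
[[317.7936 224.6992]]
```

View pics/w1.png

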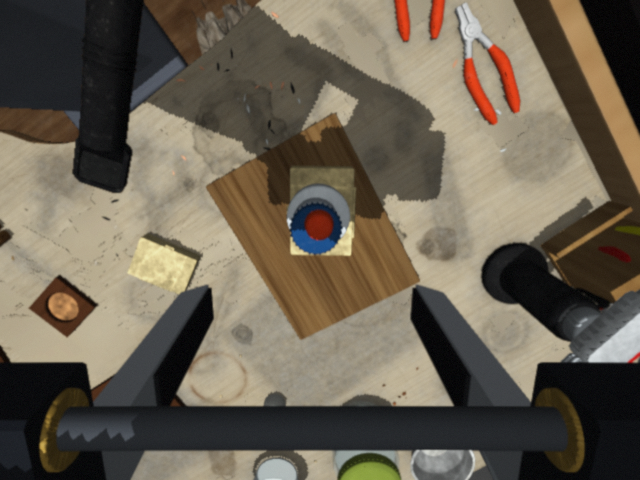

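The wrist view agrees with the top camera: the cap is at (319,225), and the brass tin is square to the image. I'm descending on the cap.

Run:
```python
from h import *
go([.5475,.3397,.111],56)
print(p2w("top",[(150,175),(115,170)],0), tri([("top",(150,133)),("side",(62,243))]))
```

```text
shift [0.0065 0.0048 0.1401] jaw yaw now 55.4 tilt z [ 0.001  0.    -1.   ] turn -0.6 q6 -0.481
[[0.7324 0.4819 0.    ]
 [0.738  0.56   0.    ]] [0.7456 0.4402 0.1522]
```

```bash
python3 -m pendant '[[[0.0065,0.005,0.035],-0.6,0],[[0.0065,0.005,0.07],-0.6,0],[[0.0065,0.005,0.1],-0.6,0],[[0.0065,0.005,0.125],-0.6,0],[[0.0065,0.005,0.14],-0.6,0]]'; python3 -m pendant '[[[0,0,0],0,0],[[0,0,0],0,0.3],[[0,0,0],0,0.6],[[0,0,0],0,0.85],[[0,0,0],0,1]]';python3 -m pendant '[[[0,0,0],0,1],[[0,0,0],0,1],[[0,0,0],0,1],[[0,0,0],0,1],[[0,0,0],0,1]]'
python3 - <<'E'
from h import *
s=sense();im=get_image("wrist");cv2.imwrite("pics/w2.png",im[:,:,::-1]);print(s["ee_pos"])
E
```

```text
time: 3.5
ee_pos: [0.5465, 0.3396, 0.1077]
tool_rot: [-0.917, -3.003, 0.003]
wrist_force: [1.1, 0.6, 0.5]
finger_gap: 0.094
time: 3.92
ee_pos: [0.5478, 0.341, 0.1119]
tool_rot: [0.916, 3.004, 0.002]
wrist_force: [-0.2, -1.2, 0.0]
finger_gap: 0.0705
time: 4.33
ee_pos: [0.5473, 0.3408, 0.1105]
tool_rot: [0.916, 3.005, -0.0]
wrist_force: [0.6, 0.4, -0.5]
finger_gap: 0.0376
[0.5473 0.3408 0.1105]
```

View pics/w2.png

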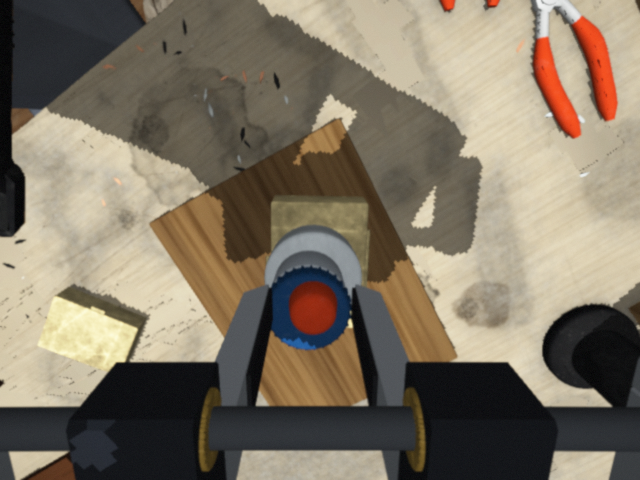

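The cap is at (313,305), centred between the fingers at about (313).

```bash
python3 -m pendant '[[[0,0,0],0,1],[[0,0,0],0,1],[[0,0,0],0,1],[[0,0,0],0,1],[[0,0,0],0,1]]'
python3 - <<'E'
from h import *
s=sense();print(p2w("wrist",[(313,305)],.119,s),s["ee_pos"],s["wrist_force"])
im=get_image("wrist");cv2.imwrite("pics/w3.png",im[200:,:,::-1])
go([.5475,.3397,.111],56)
E
```

```text
time: 4.8
ee_pos: [0.5473, 0.3408, 0.1104]
tool_rot: [-0.916, -3.005, 0.0]
wrist_force: [1.0, -0.5, -0.5]
finger_gap: 0.0226
[[0.5462 0.3424 0.119 ]] [0.5473 0.3408 0.1104] [ 1.0147 -0.5328 -0.5334]
shift [-0.0007 -0.0008 -0.0005] jaw yaw now 56.1 tilt z [ 0. -0. -1.] turn 0.1 q6 -0.479
```

View pics/w3.png

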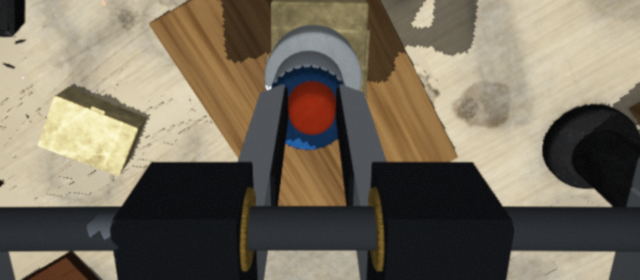

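Gap of 22.6 mm, so the cap is gripped. Lifting it.

```bash
python3 -m pendant '[[[0,0,0],0,1],[[0,0,-0.008],0,1],[[0,0,-0.025],0,1],[[0,0,-0.05],0,1],[[0,0,-0.07],0,1]]'
python3 - <<'E'
from h import *
s=sense()
im=get_image("wrist");cv2.imwrite("pics/w4.png",im[:,:,::-1])
im=get_image("side");cv2.imwrite("pics/s4.png",im[:,:,::-1])
go([.488,.0375,.15],56)
E
```

```text
time: 5.27
ee_pos: [0.5474, 0.3408, 0.1825]
tool_rot: [0.916, 3.005, 0.001]
wrist_force: [0.5, -1.1, 0.2]
finger_gap: 0.0229
shift [-0.1193 -0.2862  0.0336] jaw yaw now 56.1 tilt z [ 0.005  0.003 -1.   ] turn 0.1 q6 -0.479
```

View pics/w4.png

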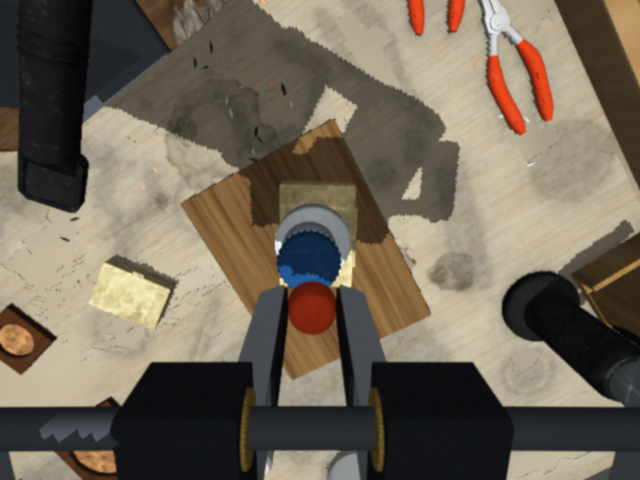

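View pics/s4.png

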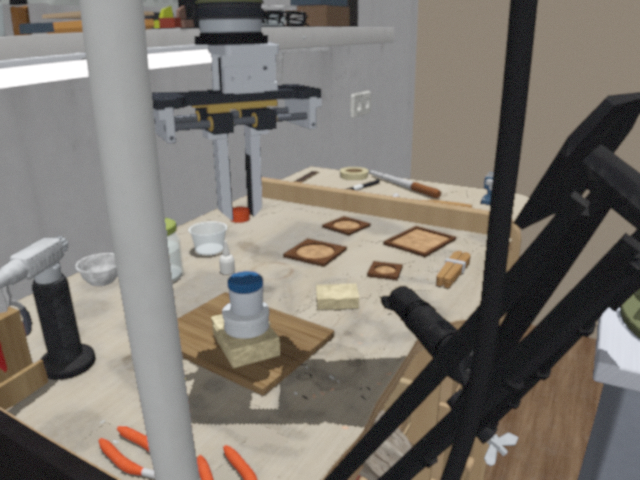

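The cap is held at the fingertips (wrist view (312,307)), and the jar stands undisturbed below it at (308,258).

```bash
python3 -m pendant '[[[-0.015,-0.036,0],0,1],[[-0.03,-0.072,0],0,1],[[-0.045,-0.108,0],0,1],[[-0.06,-0.143,0],0,1],[[-0.075,-0.179,0],0,1]]'
python3 -m pendant '[[[-0.015,-0.036,0],0,1],[[-0.03,-0.072,0.015],0,1],[[-0.042,-0.1,0.035],0,1],[[-0.044,-0.107,0.06],0,1],[[-0.044,-0.107,0.08],0,1]]'
python3 - <<'E'
from h import *
s=sense()
im=get_image("wrist");cv2.imwrite("pics/w5.png",im[:,:,::-1])
print(s["ee_pos"])
for d in look_for("wrist","small_round_holder"): print(d,p2w("wrist",d["rect"][:2],.006,s))
for d in look_for("wrist","orange_cap"): print(d,p2w("wrist",d["rect"][:2],s["ee_pos"][2]+.0085,s))
go([.488,.0375,.05],56)
E
```

```text
time: 5.78
ee_pos: [0.5087, 0.1488, 0.18]
tool_rot: [-0.916, -3.005, 0.0]
wrist_force: [0.4, -0.6, -0.1]
finger_gap: 0.0227
time: 6.2
ee_pos: [0.4855, 0.035, 0.099]
tool_rot: [-0.92, -3.003, 0.001]
wrist_force: [0.1, 0.3, -0.5]
finger_gap: 0.0227
[0.4855 0.035  0.099 ]
{'rect': [314.5, 238.8, 107.4, 90.1], 'score': 0.69} [[0.4829 0.0391 0.006 ]]
{'rect': [382.5, 368.2, 111.7, 71.7], 'score': 0.73} [[0.53   0.0457 0.1075]]
{'rect': [309.2, 305.9, 45.4, 53.5], 'score': 0.55} [[0.4838 0.0349 0.1075]]
shift [-0.0016  0.0017  0.0497] jaw yaw now 56.1 tilt z [-0.003  0.    -1.   ] turn 0.1 q6 -0.978
```

View pics/w5.png

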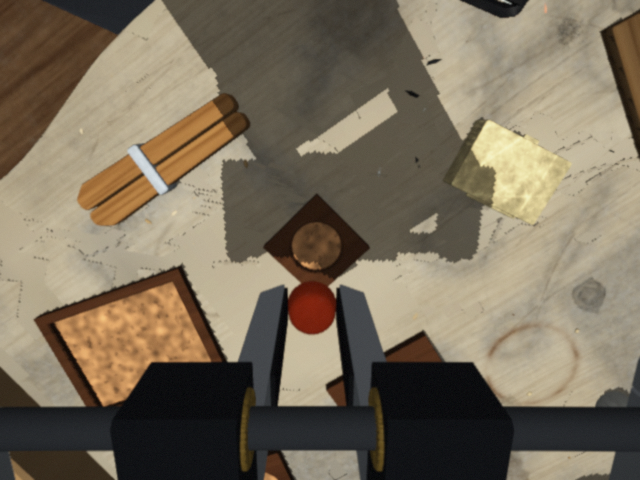

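The recess is at (317,246) and the cap at (312,307).

Run:
```python
from h import *
s=sense()
r=p2w("wrist",[(316.5,246)],.005,s)[0];c=p2w("wrist",[(312,307)],s["ee_pos"][2]+.0085,s)[0];print(r,c,s["ee_pos"])
d=r-c; p=s["ee_pos"]+[d[0],d[1],0];p[2]=.012;go(p,56)
# top-camera variant
p=s["ee_pos"]+[.4882-c[0],.038-c[1],0];p[2]=.012;go(p,56)
```

```text
[0.4885 0.0391 0.005 ] [0.4853 0.0376 0.1082] [0.4858 0.037  0.0997]
shift [-0.002   0.0032  0.0877] jaw yaw now 56.1 tilt z [-0.003  0.    -1.   ] turn 0.1 q6 -0.978
shift [-0.0024  0.0021  0.0877] jaw yaw now 56.1 tilt z [-0.003  0.    -1.   ] turn 0.1 q6 -0.978
```

```bash
python3 -m pendant '[[[-0.0022,0.0026,0.02],0,1],[[-0.0022,0.0026,0.045],0,1],[[-0.0022,0.0026,0.065],0,1],[[-0.0022,0.0026,0.075],0,1],[[-0.0022,0.0026,0.08],0,1]]'
python3 -m pendant '[[[0,0,0.002],0,1],[[0,0,0.004],0,1],[[0,0,0.006],0,1],[[0,0,0.0075],0,1],[[0,0,0.0085],0,1]]'
python3 - <<'E'
from h import *
s=sense()
im=get_image("wrist");cv2.imwrite("pics/w6.png",im[:,:,::-1])
print(s["ee_pos"],s["wrist_force"])
E
```

```text
time: 6.77
ee_pos: [0.4899, 0.0384, 0.0203]
tool_rot: [-0.915, -3.005, 0.0]
wrist_force: [-0.4, -0.9, 0.2]
finger_gap: 0.0228
time: 7.18
ee_pos: [0.4901, 0.038, 0.0123]
tool_rot: [0.916, 3.004, 0.0]
wrist_force: [0.3, -0.7, -0.6]
finger_gap: 0.0224
[0.4901 0.038  0.0123] [ 0.2585 -0.6679 -0.6412]
```

View pics/w6.png

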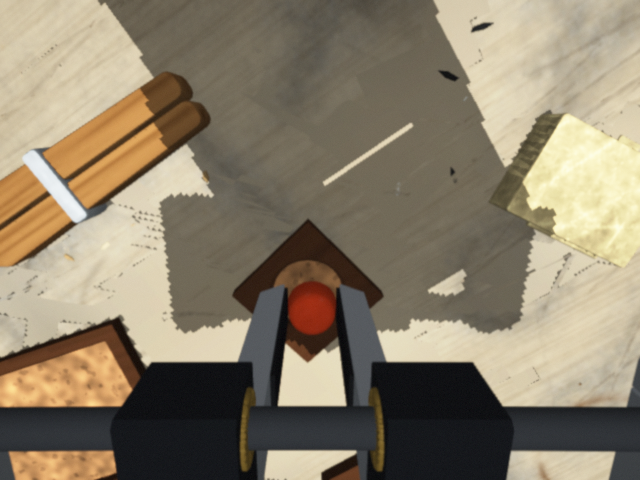

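Run:
```python
from h import *
s=sense()
P=p2w("wrist",[(233,295),(383,296)],.008,s);print(P.mean(0),np.linalg.norm(P[0]-P[1]));print(p2w("wrist",[(312,307)],s["ee_pos"][2]+.0085,s))
go(s["ee_pos"]+P.mean(0)-p2w("wrist",[(312,307)],s["ee_pos"][2]+.0085,s)[0])
```

```text
[0.4881 0.0372 0.008 ] 0.07251894564339607
[[0.4893 0.0387 0.0206]]
shift [ 0.0002 -0.0019  0.0126] jaw yaw now 56.1 tilt z [ 0.  0. -1.]
```

Offset is only about 2 mm in y. I'll correct it by 1.5 mm, lower the last bit and release.

```bash
python3 -m pendant '[[[0,-0.0015,0],0,1],[[0,-0.0015,0.001],0,1],[[0,-0.0015,0.002],0,1],[[0,-0.0015,0.002],0,1],[[0,-0.0015,0.002],0,1]]'
python3 -m pendant '[[[0,0,0],0,0.7],[[0,0,0],0,0.6],[[0,0,0],0,0.5],[[0,0,0],0,0.5],[[0,0,0],0,0.5]]'
python3 - <<'E'
from h import *
s=sense()
im=get_image("wrist");cv2.imwrite("pics/w7.png",im[:,:,::-1])
print(s["ee_pos"],s["wrist_force"])
E
```

```text
time: 7.65
ee_pos: [0.4889, 0.0367, 0.0099]
tool_rot: [-0.916, -3.005, -0.0]
wrist_force: [-0.4, 0.5, -0.4]
finger_gap: 0.0225
time: 8.07
ee_pos: [0.4889, 0.0367, 0.01]
tool_rot: [0.916, 3.005, 0.0]
wrist_force: [0.2, -0.2, 0.0]
finger_gap: 0.0471
[0.4889 0.0367 0.01  ] [ 0.1857 -0.1702  0.0481]
```

View pics/w7.png

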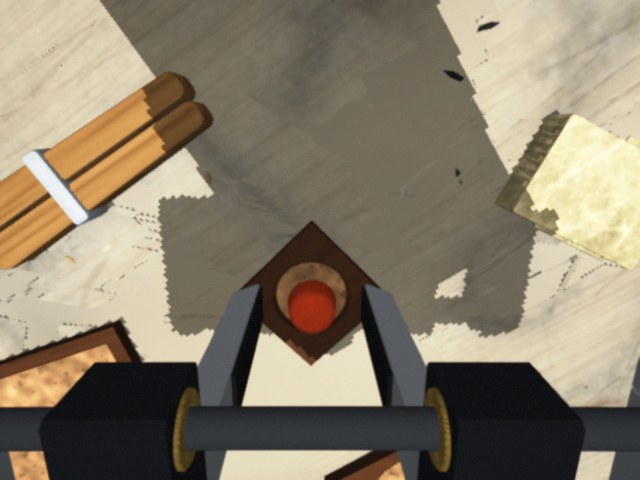

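The cap is seated inside the small recess at (312,306). I'll back off and go back for the jar.

```bash
python3 -m pendant '[[[0,0,-0.02],0,0.4],[[0,0,-0.06],0,0],[[0,0,-0.1],0,0],[[0,0,-0.14],0,0],[[0.003,0.007,-0.18],0,0]]'
python3 - <<'E'
from h import *
s=sense()
im=get_image("wrist");cv2.imwrite("pics/w8.png",im[:,:,::-1])
go([.552,.335,.19],56)
E
```

```text
time: 8.53
ee_pos: [0.4898, 0.0436, 0.192]
tool_rot: [-0.917, -3.005, 0.0]
wrist_force: [0.9, 0.1, 0.3]
finger_gap: 0.0771
shift [0.1128 0.2735 0.0106] jaw yaw now 56.1 tilt z [ 0.011  0.    -1.   ] turn 0.1 q6 -0.962
```

View pics/w8.png

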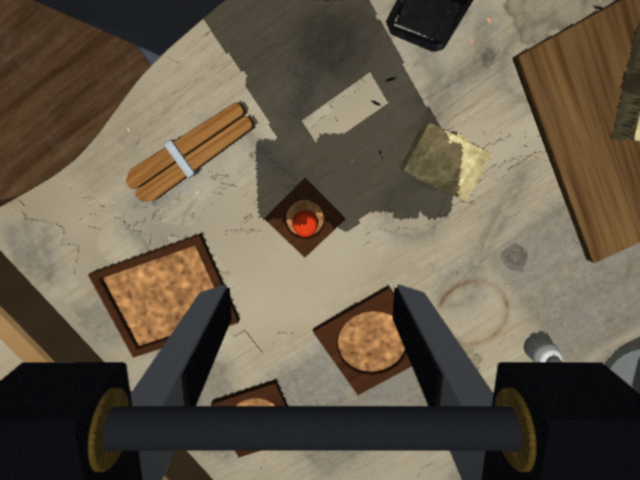

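The cap sits in the recess at (304,222). Also visible: the oblong holder (170,292), the large one (370,342) and the clamp (188,150), which hasn't moved.

```bash
python3 -m pendant '[[[0.015,0.037,0],0,0],[[0.03,0.074,0],0,0],[[0.045,0.111,0],0,0],[[0.06,0.148,0],0,0],[[0.076,0.184,0],0,0]]'
python3 -m pendant '[[[0.015,0.037,0],0,0],[[0.03,0.07,0],0,0],[[0.036,0.088,0],0,0],[[0.036,0.088,0],0,0],[[0.036,0.088,0],0,0]]'
python3 - <<'E'
from h import *
s=sense()
im=get_image("wrist");cv2.imwrite("pics/w9.png",im[:,:,::-1])
for t,z in [("solder_tin",.104),("pin_tin",.062),("brass_tin",.038)]:
    for d in look_for("wrist",t)[:2]: print(t,round(d["score"],2),np.round(d["rect"],1),p2w("wrist",d["rect"][:2],z,s)[0])
go([.552,.335,.19],56)
E
```

```text
time: 9.0
ee_pos: [0.53, 0.2413, 0.1897]
tool_rot: [0.916, 3.005, 0.0]
wrist_force: [0.7, -0.0, -0.1]
finger_gap: 0.0941
time: 9.42
ee_pos: [0.5489, 0.3329, 0.1889]
tool_rot: [-0.914, -3.005, 0.001]
wrist_force: [-0.4, -0.8, 0.1]
finger_gap: 0.0942
solder_tin 0.85 [317.6 246.3  60.9  67.7] [0.5498 0.337  0.104 ]
pin_tin 0.8 [319.1 224.1  80.1  55.9] [0.5465 0.3413 0.062 ]
brass_tin 0.71 [142.2 284.3  86.5  63.6] [0.5113 0.1822 0.038 ]
brass_tin 0.56 [323.9 227.2  78.4 103.4] [0.5559 0.3402 0.038 ]
shift [-0.0002  0.0045  0.0002] jaw yaw now 56.0 tilt z [ 0.  0. -1.] turn 0.0 q6 -0.492
```

View pics/w9.png

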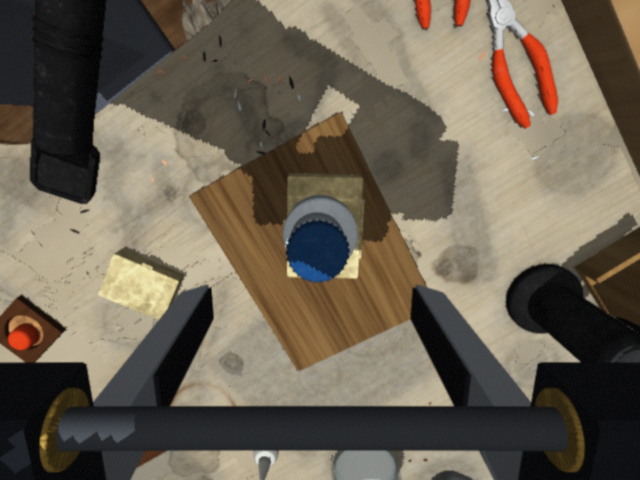

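Run:
```python
from h import *
s=sense()
j=p2w("wrist",[(318.5,251)],.104,s)[0];print(j,s["ee_pos"])
go([j[0],j[1],.073],56)
```

```text
[0.5538 0.334  0.104 ] [0.5493 0.3313 0.1902]
shift [-0.0022  0.0047  0.1172] jaw yaw now 56.0 tilt z [ 0.  0. -1.] turn 0.0 q6 -0.492
```

```bash
python3 -m pendant '[[[-0.0022,0.0047,0.03],0,0],[[-0.0022,0.0047,0.06],0,0],[[-0.0022,0.0047,0.09],0,0],[[-0.0022,0.0047,0.11],0,0],[[-0.0022,0.0047,0.117],0,0]]'
python3 -m pendant '[[[0,0,0],0,0.1],[[0,0,0],0,0.3],[[0,0,0],0,0.5],[[0,0,0],0,0.7],[[0,0,0],0,0.8]]'
python3 -m pendant '[[[0,0,0],0,0.9],[[0,0,0],0,1],[[0,0,0],0,1],[[0,0,0],0,1],[[0,0,0],0,1]]'
python3 - <<'E'
from h import *
s=sense()
im=get_image("wrist");cv2.imwrite("pics/w10.png",im[:,:,::-1]);print(s["wrist_force"])
E
```

```text
time: 10.03
ee_pos: [0.5525, 0.3335, 0.0698]
tool_rot: [-0.917, -3.001, 0.005]
wrist_force: [-0.1, -0.1, 0.2]
finger_gap: 0.0941
time: 10.45
ee_pos: [0.5541, 0.3353, 0.0743]
tool_rot: [0.916, 3.004, 0.002]
wrist_force: [0.6, -0.6, -0.2]
finger_gap: 0.0639
time: 10.87
ee_pos: [0.5537, 0.3351, 0.0731]
tool_rot: [0.916, 3.005, 0.0]
wrist_force: [-1.3, -1.4, 2.3]
finger_gap: 0.0414
[-1.2863 -1.4277  2.3256]
```

View pics/w10.png

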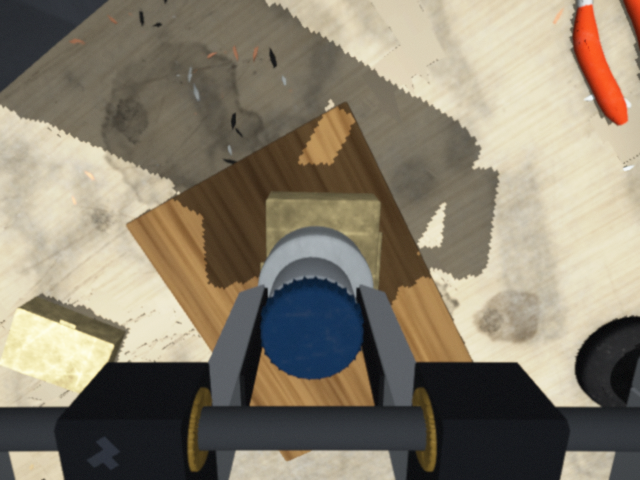

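The jar is gripped (lid at (312,328)). Lifting it.

```bash
python3 -m pendant '[[[0,0,0],0,1],[[0,0,-0.006],0,1],[[0,0,-0.02],0,1],[[0,0,-0.045],0,1],[[0,0,-0.07],0,1]]'
python3 -m pendant '[[[0,0,-0.02],0,1],[[0,0,-0.03],0,1],[[0,0,-0.03],0,1]]'
python3 - <<'E'
from h import *
s=sense()
im=get_image("wrist");cv2.imwrite("pics/w11.png",im[:,:,::-1])
im=get_image("side");cv2.imwrite("pics/s11.png",im[80:400,100:400,::-1])
go([.6398,-.1274,.15],56)
E
```

```text
time: 11.33
ee_pos: [0.5532, 0.3349, 0.1434]
tool_rot: [-0.916, -3.004, 0.002]
wrist_force: [0.0, 1.0, 0.1]
finger_gap: 0.0416
time: 11.58
ee_pos: [0.5543, 0.3355, 0.1754]
tool_rot: [0.916, 3.002, 0.004]
wrist_force: [0.7, -0.7, -0.5]
finger_gap: 0.0412
shift [-0.3297 -0.3354  0.0221] jaw yaw now 56.1 tilt z [-0.001 -0.001 -1.   ] turn 0.1 q6 -0.491
```

View pics/w11.png

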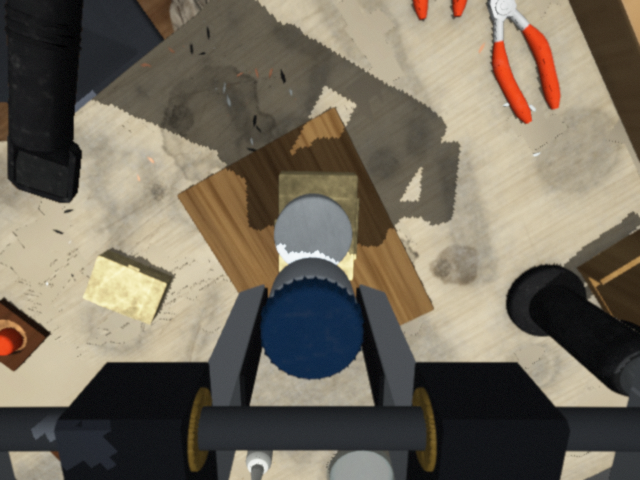

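View pics/s11.png

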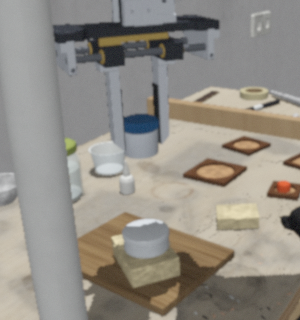

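The jar hangs upright and the flat tin stays in place at (315,228).

```bash
python3 -m pendant '[[[-0.026,-0.026,0],0,1],[[-0.052,-0.053,0],0,1],[[-0.08,-0.081,0],0,1],[[-0.108,-0.11,0],0,1],[[-0.136,-0.138,0],0,1]]'
python3 -m pendant '[[[-0.028,-0.028,0],0,1],[[-0.056,-0.057,0],0,1],[[-0.084,-0.085,0],0,1],[[-0.112,-0.114,0],0,1],[[-0.14,-0.142,0],0,1]]'
python3 -c "
from h import *
go([.6398,-.1274,.11],56)"
```

```text
time: 12.1
ee_pos: [0.5888, 0.1428, 0.171]
tool_rot: [-0.915, -3.003, 0.002]
wrist_force: [-0.0, 0.4, -0.9]
finger_gap: 0.0411
time: 12.52
ee_pos: [0.6258, -0.0533, 0.1711]
tool_rot: [-0.916, -3.002, 0.001]
wrist_force: [0.7, -0.2, 0.0]
finger_gap: 0.0416
shift [-0.0531 -0.0536  0.061 ] jaw yaw now 56.1 tilt z [-0.003  0.    -1.   ] turn 0.1 q6 -1.122
```

```bash
python3 -m pendant '[[[-0.025,-0.026,0],0,1],[[-0.045,-0.045,0.01],0,1],[[-0.053,-0.0535,0.03],0,1],[[-0.053,-0.0535,0.05],0,1],[[-0.053,-0.0535,0.06],0,1]]'
python3 - <<'E'
from h import *
s=sense()
im=get_image("wrist");cv2.imwrite("pics/w12.png",im[:,:,::-1])
print(s["ee_pos"])
for d in look_for("wrist","medium_round_holder"): print(d,p2w("wrist",d["rect"][:2],.006,s))
for d in look_for("wrist","solder_tin"): print(d,p2w("wrist",d["rect"][:2],s["ee_pos"][2]+.031,s))
E
```

```text
time: 12.93
ee_pos: [0.6389, -0.1258, 0.1083]
tool_rot: [-0.917, -2.999, 0.0]
wrist_force: [-0.6, -0.2, -1.6]
finger_gap: 0.0417
[ 0.6389 -0.1258  0.1083]
{'rect': [307.2, 232.2, 131.2, 103.2], 'score': 0.63} [[ 0.631  -0.1245  0.006 ]]
{'rect': [312.6, 317.8, 106.9, 124.9], 'score': 0.97} [[ 0.6337 -0.1217  0.1393]]
```

View pics/w12.png

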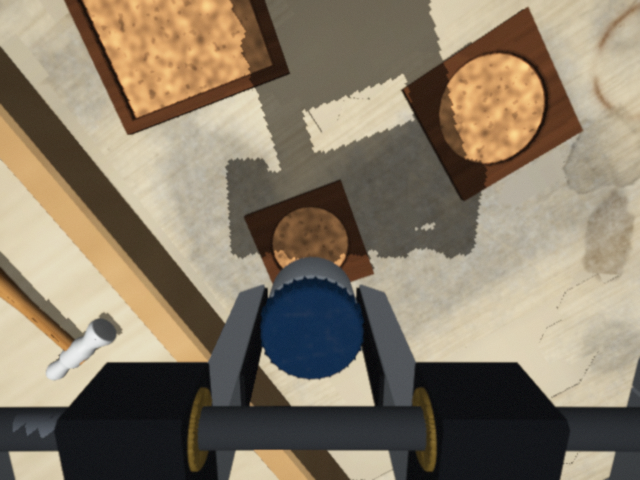

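Run:
```python
from h import *
s=sense()
r=p2w("wrist",[(309,244)],.008,s)[0];r2=p2w("wrist",[(311,244)],.005,s)[0];c=p2w("wrist",[(312.5,328)],s["ee_pos"][2]+.031,s)[0];print(r,r2,c,s["ee_pos"])
for q in (r,r2,np.array([.6398,-.1274,0])):
    p=s["ee_pos"]+q-c;p[2]=.0265;go(p,56)
```

```text
[ 0.6409 -0.1275  0.008 ] [ 0.6424 -0.1268  0.005 ] [ 0.6386 -0.1231  0.1429] [ 0.6401 -0.1247  0.1119]
shift [-0.0046 -0.0023  0.0854] jaw yaw now 56.1 tilt z [-0.002  0.001 -1.   ] turn 0.1 q6 -1.228
shift [-0.0055 -0.0009  0.0854] jaw yaw now 56.1 tilt z [-0.002  0.001 -1.   ] turn 0.1 q6 -1.228
shift [-0.0036 -0.0028  0.0854] jaw yaw now 56.1 tilt z [-0.002  0.001 -1.   ] turn 0.1 q6 -1.228
```

```bash
python3 -m pendant '[[[-0.0045,-0.002,0.02],0,1],[[-0.0045,-0.002,0.045],0,1],[[-0.0045,-0.002,0.065],0,1],[[-0.0045,-0.002,0.075],0,1],[[-0.0045,-0.002,0.083],0,1]]'
python3 -m pendant '[[[0,0,0.001],0,1],[[0,0,0.004],0,1],[[0,0,0.006],0,1],[[0,0,0.006],0,1],[[0,0,0.006],0,1]]'
python3 - <<'E'
from h import *
s=sense()
im=get_image("wrist");cv2.imwrite("pics/w13.png",im[:,:,::-1])
im=get_image("top");cv2.imwrite("pics/t13.png",cv2.resize(im[180:350,280:480],None,fx=4,fy=3.5)[:,:,::-1])
print(s["ee_pos"],s["wrist_force"])
E
```

```text
time: 13.5
ee_pos: [0.6434, -0.1289, 0.0299]
tool_rot: [0.915, 3.005, 0.0]
wrist_force: [-0.0, 0.2, -0.7]
finger_gap: 0.0415
time: 13.92
ee_pos: [0.6435, -0.1295, 0.0246]
tool_rot: [0.916, 3.004, 0.0]
wrist_force: [0.6, -0.3, -0.9]
finger_gap: 0.041
[ 0.6435 -0.1295  0.0246] [ 0.5809 -0.2978 -0.8512]
```

View pics/w13.png

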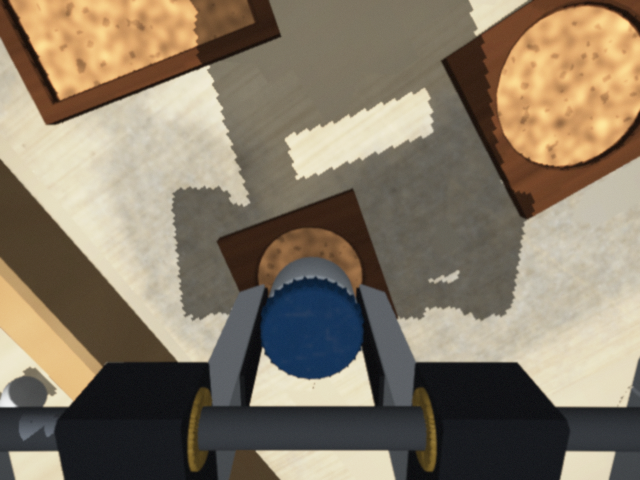

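View pics/t13.png

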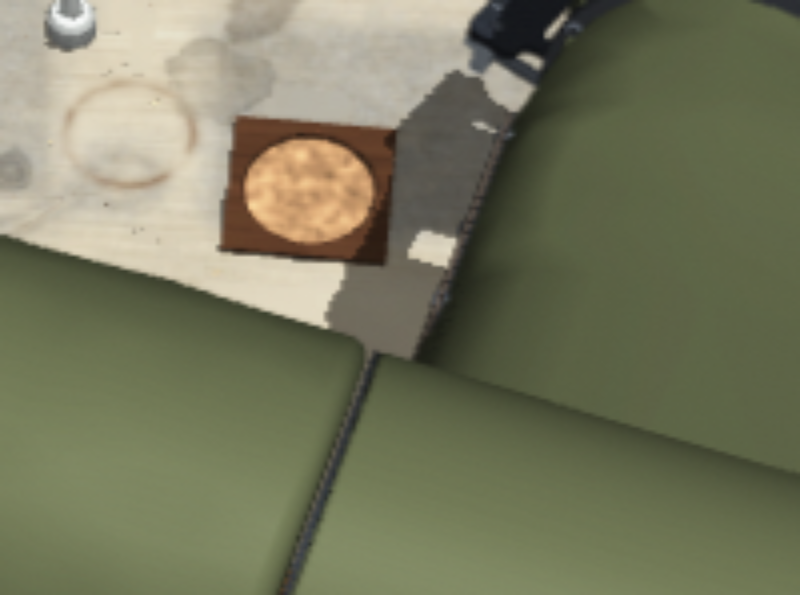

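The top view is hidden by the arm. In the wrist view the holder corners are at (219,240), (354,190) and (398,317), with the lid at (312,328).

Run:
```python
from h import *
s=sense()
P=p2w("wrist",[(219,240),(398,317),(354,190)],.008,s);r=(P[0]+P[1])/2;print(r,np.linalg.norm(P[0]-P[2]),np.linalg.norm(P[1]-P[2]));c=p2w("wrist",[(312.5,328)],s["ee_pos"][2]+.031,s)[0];print(c,s["ee_pos"])
p=s["ee_pos"]+r-c;p[2]=.016;go(p,56)
Q=p2w("wrist",[(310,228)],.008,s)[0];print(Q, "recess top edge; centre", Q+0.028*np.array([.83,-.56,0]))
```

```text
[ 0.6396 -0.1272  0.008 ] 0.07073323729401602 0.07139705292040611
[ 0.6418 -0.1279  0.0555] [ 0.6434 -0.1295  0.0245]
shift [ 0.0021 -0.0007  0.0085] jaw yaw now 56.1 tilt z [ 0.001 -0.    -1.   ] turn 0.1 q6 -1.233
[ 0.6168 -0.1125  0.008 ] recess top edge; centre [ 0.6401 -0.1282  0.008 ]
```

```bash
python3 -m pendant '[[[0.0015,0,0.003],0,1],[[0.0015,0,0.006],0,1],[[0.0015,0,0.0085],0,1],[[0.0015,0,0.0095],0,1],[[0.0015,0,0.0095],0,1]]'
python3 -m pendant '[[[0,0,0],0,1],[[0,0,0],0,0.5],[[0,0,0],0,0.3],[[0,0,0],0,0.2],[[0,0,0],0,0.2]]'
python3 - <<'E'
from h import *
s=sense()
im=get_image("wrist");cv2.imwrite("pics/w14.png",im[:,:,::-1])
print(s["ee_pos"],s["wrist_force"])
E
```

```text
time: 14.43
ee_pos: [0.6417, -0.1285, 0.014]
tool_rot: [-0.916, -3.004, 0.0]
wrist_force: [0.2, -0.6, -1.2]
finger_gap: 0.041
time: 14.85
ee_pos: [0.6421, -0.1286, 0.0146]
tool_rot: [0.916, 3.005, 0.0]
wrist_force: [1.2, -0.4, 0.0]
finger_gap: 0.0637
[ 0.6421 -0.1286  0.0146] [ 1.2017 -0.383   0.0304]
```

View pics/w14.png

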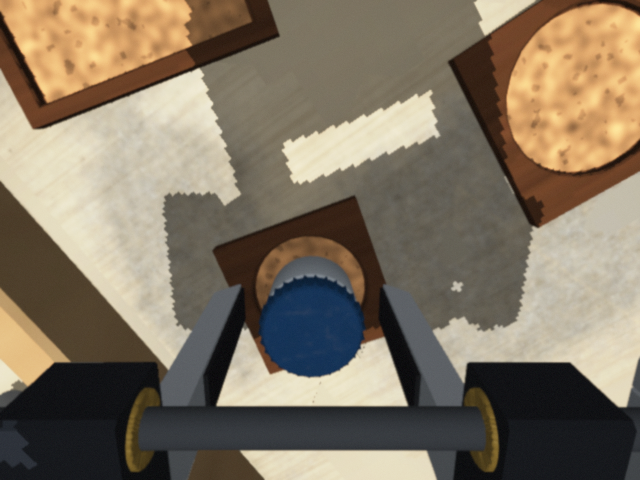

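The jar stands centred in the medium recess (lid at (312,326)), with the fingers clear of it.

```bash
python3 -m pendant '[[[0,0,-0.01],0,0.1],[[0,0,-0.04],0,0],[[0,0,-0.08],0,0],[[0,0,-0.12],0,0],[[0.005,0.005,-0.155],0,0]]'
python3 - <<'E'
from h import *
s=sense()
im=get_image("wrist");cv2.imwrite("pics/w15.png",im[:,:,::-1])
go([.549,.337,.17],56)
E
```

```text
time: 15.32
ee_pos: [0.6406, -0.1224, 0.173]
tool_rot: [0.917, 3.003, -0.0]
wrist_force: [0.1, -0.3, -0.3]
finger_gap: 0.0937
shift [0.3335 0.328  0.0085] jaw yaw now 56.1 tilt z [ 0.011 -0.003 -1.   ] turn 0.1 q6 -1.222
```

View pics/w15.png

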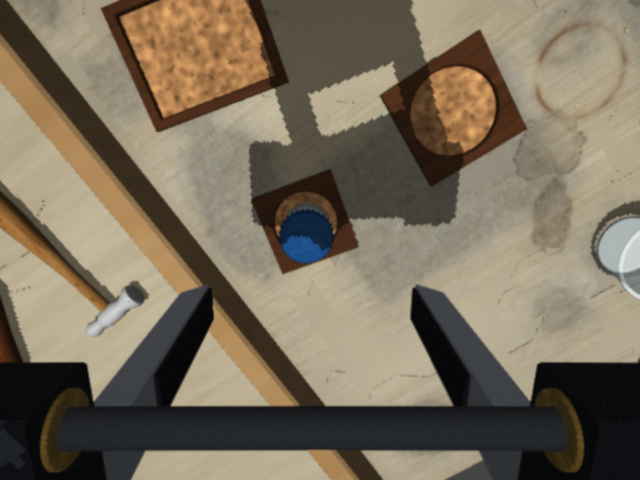

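The jar is upright in the medium holder at (307,235). Next is the flat tin.

```bash
python3 -m pendant '[[[0.028,0.028,0],0,0],[[0.057,0.056,0],0,0],[[0.086,0.084,0],0,0],[[0.115,0.113,0],0,0],[[0.143,0.141,0],0,0]]'
python3 -m pendant '[[[0.029,0.028,0],0,0],[[0.058,0.057,0],0,0],[[0.087,0.085,0],0,0],[[0.115,0.113,0],0,0],[[0.143,0.141,0],0,0]]'
python3 -m pendant '[[[0.028,0.028,0],0,0],[[0.044,0.043,0],0,0],[[0.047,0.046,0],0,0],[[0.047,0.046,0],0,0],[[0.047,0.046,0],0,0]]'
python3 - <<'E'
from h import *
s=sense()
im=get_image("wrist");cv2.imwrite("pics/w16.png",im[:,:,::-1])
for t,z in [("pin_tin",.062),("brass_tin",.038)]:
    for d in look_for("wrist",t)[:2]: print(t,round(d["score"],2),np.round(d["rect"],1),p2w("wrist",d["rect"][:2],z,s)[0])
go([.549,.337,.17],56)
E
```

```text
time: 15.78
ee_pos: [0.5999, 0.077, 0.1702]
tool_rot: [0.916, 3.004, 0.001]
wrist_force: [-0.0, 0.5, 0.1]
finger_gap: 0.0939
time: 16.2
ee_pos: [0.5598, 0.2739, 0.1702]
tool_rot: [0.916, 3.004, 0.001]
wrist_force: [1.2, -0.2, -0.2]
finger_gap: 0.0941
time: 16.62
ee_pos: [0.5475, 0.3356, 0.1696]
tool_rot: [0.916, 3.005, -0.0]
wrist_force: [-0.4, 0.1, 0.1]
finger_gap: 0.0939
pin_tin 0.71 [318.6 243.6  79.3  77.3] [0.5531 0.338  0.062 ]
pin_tin 0.68 [ 11.7 348.6  23.3  26.1] [0.4906 0.0913 0.062 ]
brass_tin 0.79 [322.8 236.2  82.9 110.3] [0.556  0.3405 0.038 ]
brass_tin 0.57 [132.9 295.9  91.1  70.5] [0.5117 0.1836 0.038 ]
shift [ 0.0002  0.0023 -0.0003] jaw yaw now 56.0 tilt z [ 0. -0. -1.] turn -0.0 q6 -0.485
```

View pics/w16.png

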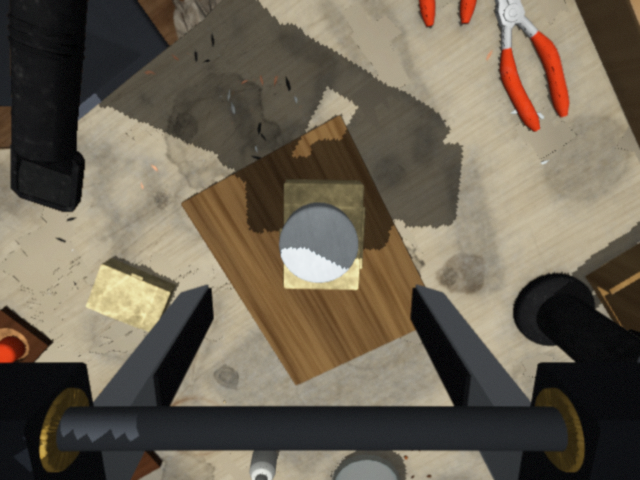

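The flat tin's top disc is centred at (319.5,243.5).

Run:
```python
from h import *
s=sense();j=p2w("wrist",[(319.5,243.5)],.062,s)[0];print(j);go([j[0],j[1],.046],56)
```

```text
[0.5538 0.338  0.062 ]
shift [-0.0032  0.0058  0.1237] jaw yaw now 56.0 tilt z [ 0. -0. -1.] turn -0.0 q6 -0.485
```

```bash
python3 -m pendant '[[[-0.003,0.0055,0.03],0,0],[[-0.003,0.0055,0.06],0,0],[[-0.003,0.0055,0.085],0,0],[[-0.003,0.0055,0.1],0,0],[[-0.003,0.0055,0.11],0,0]]'
python3 -m pendant '[[[0,0,0.004],0,0],[[0,0,0.008],0,0],[[0,0,0.012],0,0],[[0,0,0.013],0,0],[[0,0,0.013],0,0.1]]'
python3 - <<'E'
from h import *
s=sense();go([.5538,.338,.046],56)
im=get_image("wrist");cv2.imwrite("pics/w17.png",im[:,:,::-1])
E
```

```text
time: 17.18
ee_pos: [0.5526, 0.3378, 0.0574]
tool_rot: [-0.918, -3.003, 0.003]
wrist_force: [0.2, 0.3, -0.0]
finger_gap: 0.094
time: 17.6
ee_pos: [0.553, 0.3393, 0.0469]
tool_rot: [0.916, 3.005, 0.001]
wrist_force: [0.8, 0.6, 0.2]
finger_gap: 0.0904
shift [-0.0014 -0.0007  0.0009] jaw yaw now 56.1 tilt z [ 0.001  0.    -1.   ] turn 0.1 q6 -0.485
```

View pics/w17.png

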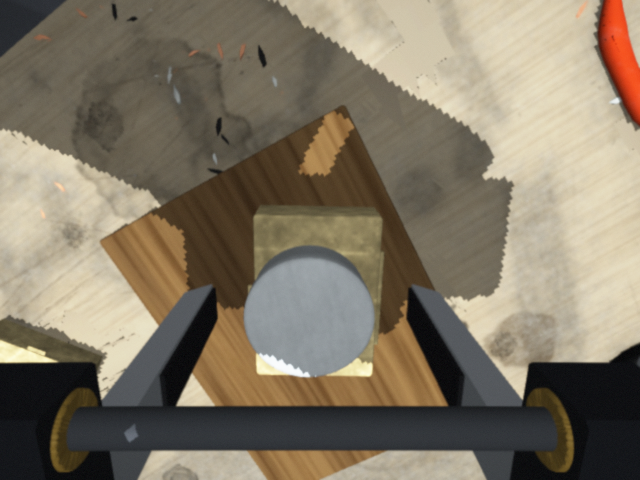

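The tin at (310,311) is centred between the fingers.

```bash
python3 -m pendant '[[[0,0,0],0,0.2],[[0,0,0],0,0.3],[[0,0,0],0,0.4],[[0,0,0],0,0.6],[[0,0,0],0,0.8]]'
python3 -m pendant '[[[0,0,0],0,1],[[0,0,0],0,1],[[0,0,0],0,1],[[0,0,0],0,1],[[0,0,0],0,1]]'
python3 -m pendant '[[[0,0,0],0,1],[[0,0,-0.004],0,1],[[0,0,-0.015],0,1],[[0,0,-0.035],0,1],[[0,0,-0.06],0,1]]'
python3 - <<'E'
from h import *
s=sense();go([.6305,.022,.12],56)
im=get_image("wrist");cv2.imwrite("pics/w18.png",im[:,:,::-1])
E
```

```text
time: 18.07
ee_pos: [0.5529, 0.3393, 0.0466]
tool_rot: [0.916, 3.005, 0.0]
wrist_force: [-0.7, 0.0, 0.5]
finger_gap: 0.057
time: 18.48
ee_pos: [0.5529, 0.3393, 0.0466]
tool_rot: [0.916, 3.005, 0.0]
wrist_force: [-0.7, -0.3, 2.8]
finger_gap: 0.0574
time: 18.9
ee_pos: [0.5522, 0.339, 0.1065]
tool_rot: [-0.916, -3.003, 0.003]
wrist_force: [-0.5, 1.7, -0.4]
finger_gap: 0.0578
shift [-0.2418 -0.2194 -0.0133] jaw yaw now 56.1 tilt z [-0.002 -0.001 -1.   ] turn 0.1 q6 -0.485
```

View pics/w18.png

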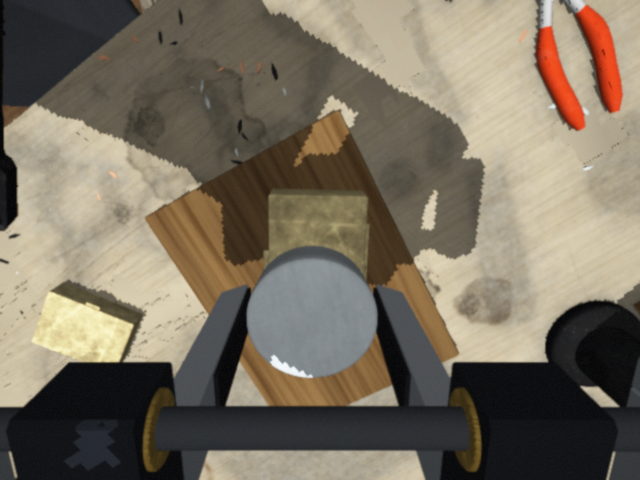

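The flat tin is lifted and level (312,313), and the brass tin stays behind.

```bash
python3 -m pendant '[[[-0.028,-0.026,-0.01],0,1],[[-0.058,-0.053,-0.02],0,1],[[-0.088,-0.08,-0.02],0,1],[[-0.118,-0.107,-0.02],0,1],[[-0.148,-0.134,-0.02],0,1]]'
python3 -m pendant '[[[-0.03,-0.027,0],0,1],[[-0.06,-0.055,0],0,1],[[-0.085,-0.078,0.005],0,1],[[-0.0935,-0.085,0.02],0,1],[[-0.0935,-0.085,0.03],0,1]]'
python3 - <<'E'
from h import *
s=sense();go([.6305,.022,.1],56)
im=get_image("wrist");cv2.imwrite("pics/w19.png",im[:,:,::-1])
for d in look_for("wrist","large_round_holder"): print(d,p2w("wrist",d["rect"][:2],.006,s))
E
```

```text
time: 19.37
ee_pos: [0.6012, 0.1437, 0.1276]
tool_rot: [0.916, 3.004, 0.001]
wrist_force: [0.6, -0.0, -0.6]
finger_gap: 0.0574
time: 19.78
ee_pos: [0.6315, 0.0198, 0.0963]
tool_rot: [0.921, 3.003, -0.0]
wrist_force: [-0.3, -1.0, -0.6]
finger_gap: 0.0576
shift [ 0.0021  0.0013 -0.0037] jaw yaw now 55.9 tilt z [ 0.001 -0.    -1.   ] turn -0.1 q6 -1.002
{'rect': [310.6, 217.4, 171.9, 127.2], 'score': 0.95} [[0.6145 0.0305 0.006 ]]
{'rect': [569.0, 257.0, 77.3, 47.4], 'score': 0.67} [[0.7373 0.1621 0.006 ]]
```

View pics/w19.png

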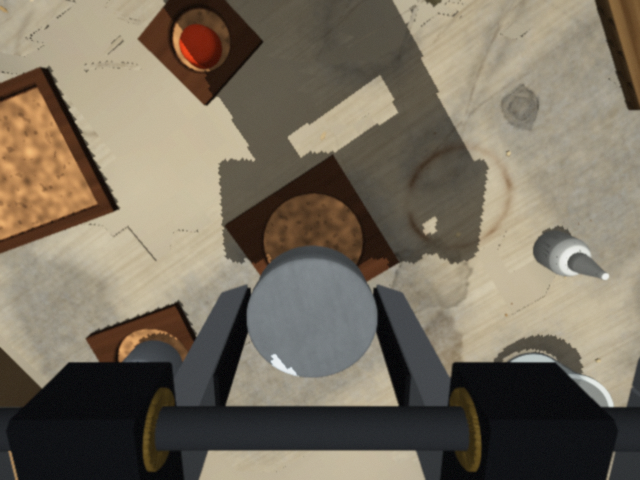

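Run:
```python
from h import *
s=sense()
P=p2w("wrist",[(226,228),(398,262),(332,155)],.008,s);r=(P[0]+P[1])/2;print(r,np.linalg.norm(P[0]-P[2]),np.linalg.norm(P[1]-P[2]));c=p2w("wrist",[(312,313)],s["ee_pos"][2]+.0154,s)[0];print(c,s["ee_pos"])
p=s["ee_pos"]+r-c;p[2]=.024;go(p,56)
p=s["ee_pos"]+[.6305,.022,0]-c;p[2]=.024;go(p,56)
```

```text
[0.629  0.0246 0.008 ] 0.08493664859708519 0.08530925878167898
[0.6293 0.0237 0.1104] [0.6301 0.0229 0.095 ]
shift [0.0005 0.0007 0.071 ] jaw yaw now 56.0 tilt z [-0.003  0.    -1.   ] turn 0.0 q6 -1.0
shift [-0.0021 -0.0007  0.071 ] jaw yaw now 56.0 tilt z [-0.003  0.    -1.   ] turn 0.0 q6 -1.0
```

```bash
python3 -m pendant '[[[-0.0005,0,0.015],0,1],[[-0.0005,0,0.035],0,1],[[-0.0005,0,0.053],0,1],[[-0.0005,0,0.065],0,1],[[-0.0005,0,0.071],0,1]]'
python3 -m pendant '[[[0,0,0],0,1],[[0,0,0],0,1]]'
python3 - <<'E'
from h import *
s=sense()
im=get_image("wrist");cv2.imwrite("pics/w20.png",im[:,:,::-1])
print(s["ee_pos"],s["wrist_force"])
E
```

```text
time: 20.3
ee_pos: [0.6309, 0.0237, 0.0245]
tool_rot: [-0.914, -3.004, 0.001]
wrist_force: [-0.7, 0.6, -1.3]
finger_gap: 0.0573
time: 20.47
ee_pos: [0.6318, 0.023, 0.0263]
tool_rot: [0.915, 3.005, 0.0]
wrist_force: [-0.2, -0.9, -0.4]
finger_gap: 0.0576
[0.6318 0.023  0.0263] [-0.2382 -0.9193 -0.3648]
```

View pics/w20.png

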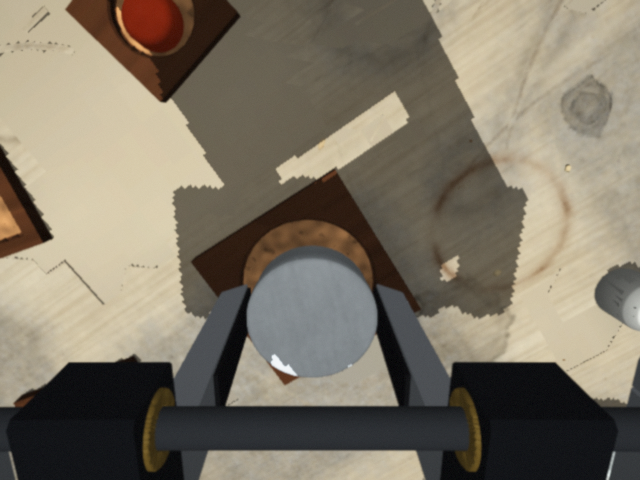

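Run:
```python
from h import *
s=sense()
P=p2w("wrist",[(192,262),(420,311),(336,170)],.008,s);r=(P[0]+P[1])/2;print(r,np.linalg.norm(P[0]-P[2]),np.linalg.norm(P[1]-P[2]));c=p2w("wrist",[(312,313)],s["ee_pos"][2]+.0154,s)[0];print(c,s["ee_pos"])
p=s["ee_pos"]+r-c;p[2]=.0125;go(p,56)
Q=p2w("wrist",[(308,219)],.008,s)[0];print("centre from far rim edge", Q+0.035*np.array([.83,-.56,0]))
```

```text
[0.6315 0.021  0.008 ] 0.08607150478663195 0.08666359412742261
[0.6311 0.0237 0.0421] [0.632  0.0228 0.0267]
shift [-0.0018 -0.002   0.0142] jaw yaw now 56.1 tilt z [ 0.002  0.    -1.   ] turn 0.1 q6 -1.001
centre from far rim edge [0.6306 0.0216 0.008 ]
```

```bash
python3 -m pendant '[[[-0.001,-0.002,0.004],0,1],[[-0.001,-0.002,0.008],0,1],[[-0.001,-0.002,0.011],0,1],[[-0.001,-0.002,0.014],0,1],[[-0.001,-0.002,0.0145],0,1]]'
python3 -m pendant '[[[0,0,0],0,1],[[0,0,0],0,0.3],[[0,0,0],0,0.2],[[0,0,0],0,0.1],[[0,0,0],0,0]]'
python3 - <<'E'
from h import *
s=sense()
im=get_image("wrist");cv2.imwrite("pics/w21.png",im[:,:,::-1])
print(s["ee_pos"],s["wrist_force"])
E
```

```text
time: 20.93
ee_pos: [0.6312, 0.0202, 0.0109]
tool_rot: [-0.916, -3.005, 0.0]
wrist_force: [-2.6, -1.2, 6.1]
finger_gap: 0.0578
time: 21.35
ee_pos: [0.6312, 0.0203, 0.0109]
tool_rot: [0.916, 3.005, 0.0]
wrist_force: [0.7, -0.4, 0.6]
finger_gap: 0.0806
[0.6312 0.0203 0.0109] [ 0.6936 -0.4387  0.5612]
```

View pics/w21.png

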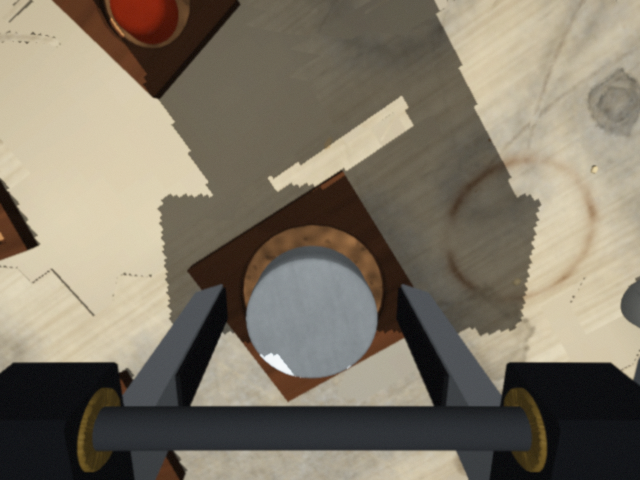

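The flat tin is down in the large recess: contact showed about 6 N before release. Backing off and checking.

```bash
python3 -m pendant '[[[0,0,-0.01],0,0],[[0,0,-0.04],0,0],[[0,0,-0.08],0,0],[[0,0,-0.12],0,0],[[0.005,0.005,-0.15],0,0]]'
python3 - <<'E'
from h import *
s=sense()
im=get_image("wrist");cv2.imwrite("pics/w22.png",im[:,:,::-1])
go([.5561,.338,.16],56)
E
```

```text
time: 21.82
ee_pos: [0.6303, 0.0265, 0.1654]
tool_rot: [0.917, 3.001, 0.001]
wrist_force: [0.8, -0.0, 0.8]
finger_gap: 0.0941
shift [0.236  0.2148 0.0104] jaw yaw now 56.1 tilt z [ 0.011  0.    -1.   ] turn 0.1 q6 -0.993
```

View pics/w22.png

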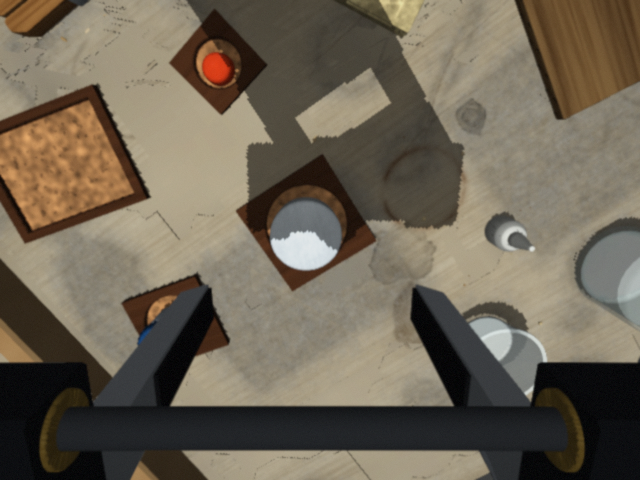

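The tin is in the large recess, with its disc at (306,234) and the holder centre at about (306,225). I'll check that offset numerically.

```bash
python3 - <<'E'
from h import *
s=sense()
print(p2w("wrist",[(306,234)],.027,s),p2w("wrist",[(306,225.5)],.008,s))
E
python3 -m pendant '[[[0.029,0.027,0],0,0],[[0.059,0.054,0],0,0],[[0.089,0.081,0],0,0],[[0.119,0.108,0],0,0],[[0.149,0.135,0],0,0]]'
python3 -m pendant '[[[0.03,0.027,0],0,0],[[0.06,0.055,0],0,0],[[0.082,0.075,0],0,0],[[0.087,0.08,0],0,0],[[0.087,0.08,0],0,0]]'
python3 - <<'E'
from h import *
s=sense()
im=get_image("wrist");cv2.imwrite("pics/w23.png",im[:,:,::-1])
for t,z in [("brass_tin",.038)]:
    for d in look_for("wrist",t)[:2]: print(t,round(d["score"],2),np.round(d["rect"],1),p2w("wrist",d["rect"][:2],z,s)[0])
go([.5561,.338,.16],56)
E
```

```text
[[0.6359 0.021  0.027 ]] [[0.634  0.0222 0.008 ]]
time: 22.28
ee_pos: [0.5807, 0.2241, 0.1616]
tool_rot: [0.916, 3.005, 0.001]
wrist_force: [1.2, -0.2, -0.8]
finger_gap: 0.0941
time: 22.7
ee_pos: [0.5531, 0.3391, 0.1611]
tool_rot: [0.912, 3.006, 0.0]
wrist_force: [0.7, -0.9, -0.6]
finger_gap: 0.094
brass_tin 0.6 [313.8 232.8  91.5 109.3] [0.5534 0.3409 0.038 ]
brass_tin 0.57 [120.3 295.8  89.5  74. ] [0.5112 0.1843 0.038 ]
shift [-0.0008  0.0023  0.0011] jaw yaw now 56.1 tilt z [ 0. -0. -1.] turn 0.1 q6 -0.489
```

View pics/w23.png

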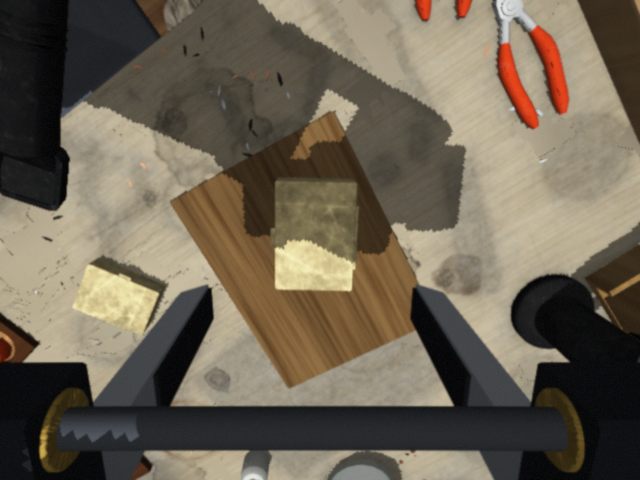

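Run:
```python
import cv2
im=cv2.imread("pics/w23.png");c=im[165:305,250:380].astype(float)*1.3
cv2.imwrite("pics/w23c.png",cv2.resize(c.clip(0,255).astype('uint8'),None,fx=4.2,fy=4.2,interpolation=cv2.INTER_CUBIC))
```

```text
(no output)
```

View pics/w23c.png

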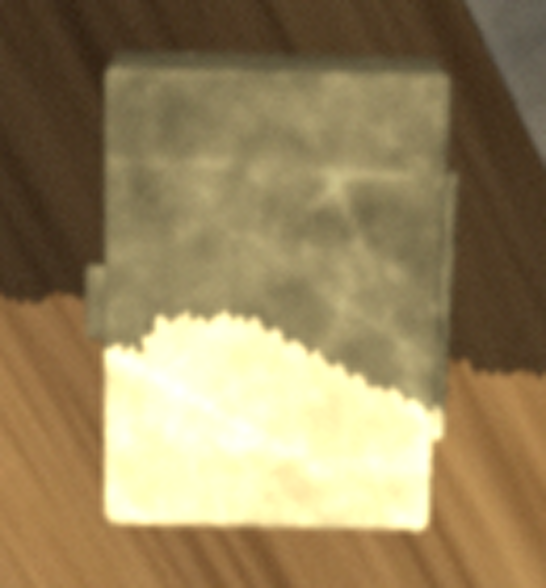

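The catch shows at left mid-edge and the long hinge at right, so this is the larger tin. I'll take its pose from the lid corners.

Run:
```python
from h import *
s=sense()
c=[(106,68),(446,70),(428,528),(107,523)]
P=p2w("wrist",[(250+x/4.2,165+y/4.2) for x,y in c],.038,s);m=P.mean(0)
print(m,[round(float(np.linalg.norm(P[i]-P[(i+1)%4])),4) for i in range(4)])
a=[np.degrees(np.arctan2(*(v)[1::-1])) for v in (P[1]-P[0],P[2]-P[3],P[0]-P[3],P[1]-P[2])];print(a)
go([m[0],m[1],.0195],56)
```

```text
[0.5582 0.3366 0.038 ] [0.0595, 0.0864, 0.0606, 0.0858]
[np.float64(55.78468179622641), np.float64(55.16883775610737), np.float64(144.82216803179895), np.float64(145.6100145861804)]
shift [-0.0033  0.0024  0.1416] jaw yaw now 56.1 tilt z [ 0. -0. -1.] turn 0.1 q6 -0.489
```

```bash
python3 -m pendant '[[[-0.0033,0.0024,0.03],0.6,0],[[-0.0033,0.0024,0.06],0.6,0],[[-0.0033,0.0024,0.09],0.6,0],[[-0.0033,0.0024,0.11],0.6,0],[[-0.0033,0.0024,0.122],0.6,0]]'
python3 -m pendant '[[[0,0,0.005],0,0],[[0,0,0.01],0,0],[[0,0,0.015],0,0],[[0,0,0.019],0,0],[[0,0,0.0195],0,0]]'
python3 - <<'E'
from h import *
s=sense();go([.5582,.3366,.0195],55.4);print(s["wrist_force"])
im=get_image("wrist");cv2.imwrite("pics/w24.png",im[:,:,::-1])
E
```

```text
time: 23.22
ee_pos: [0.5578, 0.3351, 0.0364]
tool_rot: [-0.935, -2.997, 0.004]
wrist_force: [-0.2, 0.8, -0.4]
finger_gap: 0.0935
time: 23.63
ee_pos: [0.5581, 0.3374, 0.0195]
tool_rot: [0.932, 3.0, 0.0]
wrist_force: [-0.6, 0.2, 0.6]
finger_gap: 0.0938
shift [-0.0005 -0.0006  0.    ] jaw yaw now 55.5 tilt z [ 0.  0. -1.] turn 0.1 q6 -0.481
[-0.6163  0.1864  0.5626]
```

View pics/w24.png

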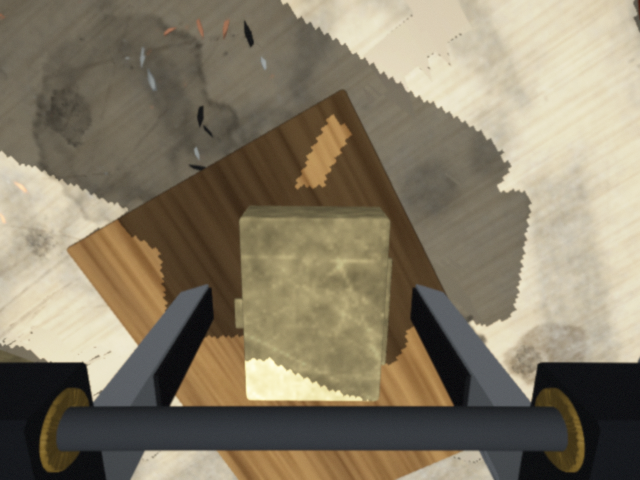

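The tin is square and centred between the fingers (lid spans columns 242–390, rows 217–400). Closing.

```bash
python3 -m pendant '[[[0,0,0],0,0.2],[[0,0,0],0,0.3],[[0,0,0],0,0.4],[[0,0,0],0,0.6],[[0,0,0],0,0.8]]'
python3 -m pendant '[[[0,0,0],0,1],[[0,0,0],0,1],[[0,0,0],0,1],[[0,0,0],0,1],[[0,0,0],0,1]]'
python3 -m pendant '[[[0,0,-0.001],0,1],[[0,0,-0.005],0,1],[[0,0,-0.015],0,1],[[0,0,-0.035],0,1],[[0,0,-0.055],0,1]]'
python3 - <<'E'
from h import *
s=sense();go([.4787,-.1185,.12],-14.6);print(s["wrist_force"])
im=get_image("wrist");cv2.imwrite("pics/w25.png",im[:,:,::-1])
im=get_image("side");cv2.imwrite("pics/s25.png",im[80:400,100:400,::-1])
E
```

```text
time: 24.1
ee_pos: [0.558, 0.3375, 0.0196]
tool_rot: [0.932, 3.0, 0.0]
wrist_force: [-0.2, -0.1, 0.1]
finger_gap: 0.064
time: 24.52
ee_pos: [0.5581, 0.3375, 0.0196]
tool_rot: [0.932, 3.0, 0.0]
wrist_force: [0.5, 1.1, 2.3]
finger_gap: 0.0607
time: 24.93
ee_pos: [0.5577, 0.3373, 0.0753]
tool_rot: [-0.932, -2.999, 0.001]
wrist_force: [-0.0, 0.6, -0.6]
finger_gap: 0.0608
shift [-0.1932 -0.4204 -0.0444] jaw yaw now 55.5 tilt z [-0.001 -0.001 -1.   ] turn 70.1 q6 -0.481
[-0.0132  0.5943 -0.6375]
```

View pics/w25.png

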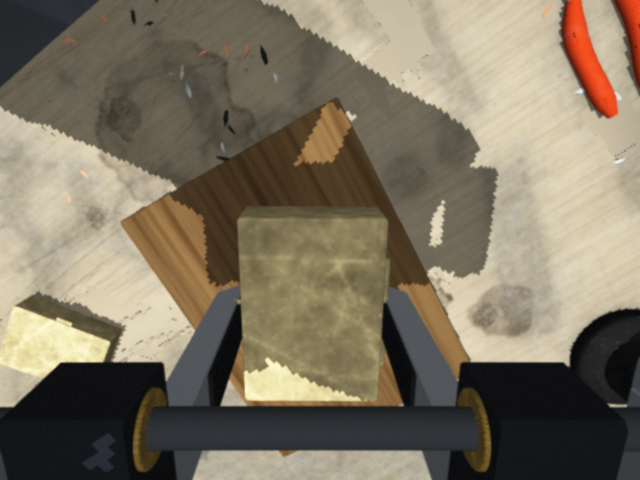

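View pics/s25.png

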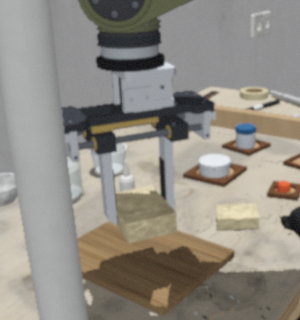

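The brass tin hangs level. The other three pieces are visible in their holders in the side view.

```bash
python3 -m pendant '[[[-0.012,-0.028,-0.02],5,1],[[-0.027,-0.06,-0.035],11,1],[[-0.044,-0.096,-0.045],17,1],[[-0.06,-0.131,-0.045],23,1],[[-0.076,-0.166,-0.045],29,1]]'
python3 -c "
from h import *
go([.4787,-.1185,.12],-14.6)"
```

```text
time: 25.45
ee_pos: [0.5259, 0.156, 0.1195]
tool_rot: [1.66, 2.667, 0.0]
wrist_force: [0.7, -0.7, -1.5]
finger_gap: 0.0608
shift [-0.2255 -0.1636 -0.0006] jaw yaw now 26.2 tilt z [ 0.001  0.    -1.   ] turn 40.8 q6 -0.236
```

```bash
python3 -m pendant '[[[-0.031,-0.023,0],6,1],[[-0.062,-0.046,0],12,1],[[-0.093,-0.068,0],18,1],[[-0.124,-0.09,0],24,1],[[-0.155,-0.112,0],30,1]]'
python3 -c "
from h import *
go([.4787,-.1185,.1],-14.6)"
```

```text
time: 25.87
ee_pos: [0.4945, -0.0327, 0.1191]
tool_rot: [-2.294, -2.146, 0.0]
wrist_force: [0.4, -0.3, -1.2]
finger_gap: 0.061
shift [-0.0867 -0.0101  0.0191] jaw yaw now -3.8 tilt z [-0.  0. -1.] turn 10.8 q6 -0.074
```

```bash
python3 -m pendant '[[[-0.028,-0.003,0],4,1],[[-0.056,-0.006,0],8,1],[[-0.08,-0.009,0],10.8,1],[[-0.0867,-0.01,0.005],10.8,1],[[-0.0867,-0.01,0.01],10.8,1]]'
python3 -m pendant '[[[0,0,0],0,1],[[0,0,0],0,1]]'
python3 - <<'E'
from h import *
s=sense();go([.4787,-.1185,.1],-14.6);print(s["ee_pos"])
im=get_image("wrist");cv2.imwrite("pics/w26.png",im[:,:,::-1])
E
```

```text
time: 26.28
ee_pos: [0.4797, -0.1181, 0.1088]
tool_rot: [-2.482, -1.926, 0.0]
wrist_force: [-0.4, 0.2, -1.6]
finger_gap: 0.0609
time: 26.45
ee_pos: [0.48, -0.1159, 0.1088]
tool_rot: [-2.478, -1.929, 0.001]
wrist_force: [-0.2, 0.3, -0.4]
finger_gap: 0.0608
shift [-0.0029 -0.0006  0.0088] jaw yaw now -14.2 tilt z [-0.001  0.001 -1.   ] turn 0.4 q6 -0.063
[ 0.48   -0.1159  0.1088]
```

View pics/w26.png

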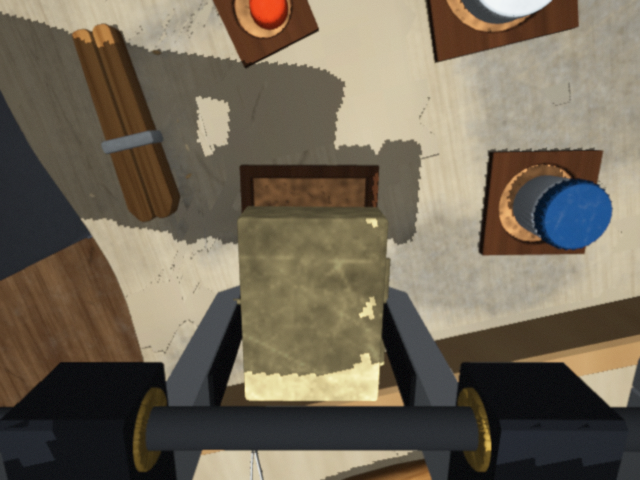

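The oblong holder's far edge runs from (240,165) to (378,166), with the tin's lid in front of it. Comparing poses.

```bash
cat > al.py <<'E'
from h import *
def al(hc,tc,zlow):
    s=sense();e=s["ee_pos"]
    H=p2w("wrist",hc,.008,s);T=p2w("wrist",tc,e[2]+.0185,s)
    w=H[1]-H[0];ya=np.degrees(np.arctan2(w[1],w[0]));d=np.array([w[1],-w[0],0])/np.linalg.norm(w)  # toward rows down
    ctr=(H[0]+H[1])/2+d*.057
    tw=T[1]-T[0]+T[2]-T[3];yt=np.degrees(np.arctan2(tw[1],tw[0]))
    print("holder w",np.linalg.norm(w),"yaw",ya,"ctr",ctr,"tin",T.mean(0),"yaw",yt,np.linalg.norm(T[1]-T[0]),np.linalg.norm(T[2]-T[1]),e)
    p=e+ctr-T.mean(0);p[2]=zlow;go(p)
    p=e+[.4787,-.1185,0]-T.mean(0);p[2]=zlow;go(p)
E
python3 -c "
from al import *
al([(240,165.5),(378.5,166.5)],[(240,217),(387,218),(379,398),(246,401)],.03)"
```

```text
holder w 0.09338209543031314 yaw -14.562641586115154 ctr [ 0.4782 -0.1189  0.008 ] tin [ 0.4822 -0.1138  0.1277] yaw -13.563346246633923 0.058962466550362046 0.08445251850403429 [ 0.4803 -0.1159  0.1092]
shift [-0.0059 -0.0026  0.0792] jaw yaw now -14.2 tilt z [-0.  0. -1.] 
shift [-0.0054 -0.0022  0.0792] jaw yaw now -14.2 tilt z [-0.  0. -1.]
```

```bash
python3 -m pendant '[[[-0.0056,-0.0024,0.015],0.6,1],[[-0.0056,-0.0024,0.035],0.6,1],[[-0.0056,-0.0024,0.055],0.6,1],[[-0.0056,-0.0024,0.07],0.6,1],[[-0.0056,-0.0024,0.079],0.6,1]]'
python3 -m pendant '[[[0,0,0],0,1],[[0,0,0],0,1]]'
python3 - <<'E'
from h import *
s=sense();print(s["ee_pos"],s["wrist_force"])
im=get_image("wrist");cv2.imwrite("pics/w27.png",im[:,:,::-1])
E
```

```text
time: 26.92
ee_pos: [0.4761, -0.1207, 0.029]
tool_rot: [-2.488, -1.916, 0.001]
wrist_force: [-0.2, 0.2, -1.1]
finger_gap: 0.0607
time: 27.08
ee_pos: [0.4767, -0.1213, 0.0307]
tool_rot: [-2.49, -1.915, 0.0]
wrist_force: [-0.1, 0.4, -1.3]
finger_gap: 0.0608
[ 0.4767 -0.1213  0.0307] [-0.0592  0.4276 -1.3494]
```

View pics/w27.png

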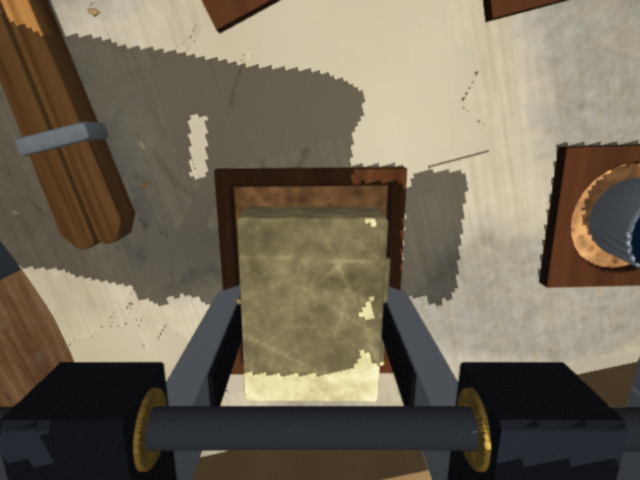

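The holder's far corners are now at (215,169) and (406,168).

```bash
python3 -c "
from al import *
al([(215.5,169),(406,168)],[(240,217),(387,218),(379,398),(246,401)],.0115)"
```

```text
holder w 0.09294668419428026 yaw -14.5333191021549 ctr [ 0.4785 -0.1187  0.008 ] tin [ 0.4789 -0.1195  0.0497] yaw -14.273289764859268 0.05896027403743711 0.084485302895854 [ 0.477  -0.1216  0.0312]
shift [ 0.0007 -0.0007  0.0197] jaw yaw now -14.9 tilt z [ 0.001 -0.    -1.   ] 
shift [ 0.0009 -0.0005  0.0197] jaw yaw now -14.9 tilt z [ 0.001 -0.    -1.   ]
```

Aligned to within 1 mm. Lowering and releasing.

```bash
python3 -m pendant '[[[0.0007,-0.0005,0.006],0,1],[[0.0007,-0.0005,0.012],0,1],[[0.0007,-0.0005,0.016],0,1],[[0.0007,-0.0005,0.019],0,1],[[0.0007,-0.0005,0.0197],0,1]]'
python3 -m pendant '[[[0,0,0],0,1],[[0,0,0],0,1]]'
python3 - <<'E'
from h import *
s=sense();print(s["ee_pos"],s["wrist_force"])
im=get_image("wrist");cv2.imwrite("pics/w28.png",im[:,:,::-1])
E
```

```text
time: 27.55
ee_pos: [0.4759, -0.121, 0.0105]
tool_rot: [-2.491, -1.914, 0.001]
wrist_force: [-4.2, 0.7, 9.2]
finger_gap: 0.0608
time: 27.72
ee_pos: [0.4762, -0.121, 0.0107]
tool_rot: [2.491, 1.914, 0.0]
wrist_force: [1.0, 0.3, -0.8]
finger_gap: 0.061
[ 0.4762 -0.121   0.0107] [ 0.9618  0.3102 -0.773 ]
```

View pics/w28.png

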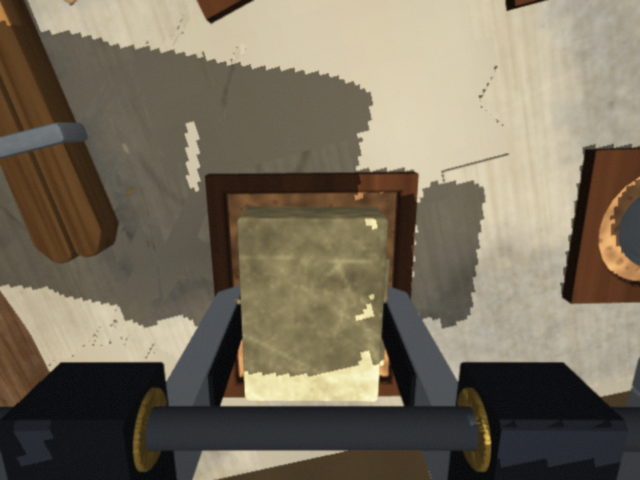

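The tin is on the floor of the recess: TCP at 10.7 mm, with about 9 N seen on touch-down. Releasing with a limited opening and rising.

```bash
python3 -m pendant '[[[0,0,0],0,0.3],[[0,0,0],0,0.2],[[0,0,0],0,0.15],[[0,0,0],0,0.15],[[0,0,0],0,0.15]]'
python3 -m pendant '[[[0,0,-0.008],0,0.15],[[0,0,-0.035],0,0.15],[[0,0,-0.07],0,0.1],[[0,0,-0.11],0,0],[[0,0,-0.15],0,0]]'
python3 -m pendant '[[[0,0,-0.03],0,0],[[0,0,-0.05],0,0],[[0,0,-0.05],0,0],[[0,0,-0.05],0,0],[[0,0,-0.05],0,0]]'
python3 - <<'E'
from h import *
s=sense();print(s["ee_pos"],s["wrist_force"])
im=get_image("wrist");cv2.imwrite("pics/w29.png",im[:,:,::-1])
im=get_image("side");cv2.imwrite("pics/s29.png",im[:,:,::-1])
E
```

```text
time: 28.18
ee_pos: [0.4762, -0.121, 0.0108]
tool_rot: [2.491, 1.914, 0.0]
wrist_force: [0.3, 0.4, 0.3]
finger_gap: 0.0796
time: 28.6
ee_pos: [0.4756, -0.1208, 0.163]
tool_rot: [-2.491, -1.914, 0.0]
wrist_force: [0.3, -0.2, 0.2]
finger_gap: 0.0929
time: 29.02
ee_pos: [0.4757, -0.1209, 0.21]
tool_rot: [-2.49, -1.914, 0.001]
wrist_force: [-0.7, 0.1, -0.6]
finger_gap: 0.0942
[ 0.4757 -0.1209  0.21  ] [-0.6964  0.0704 -0.5861]
```

View pics/w29.png

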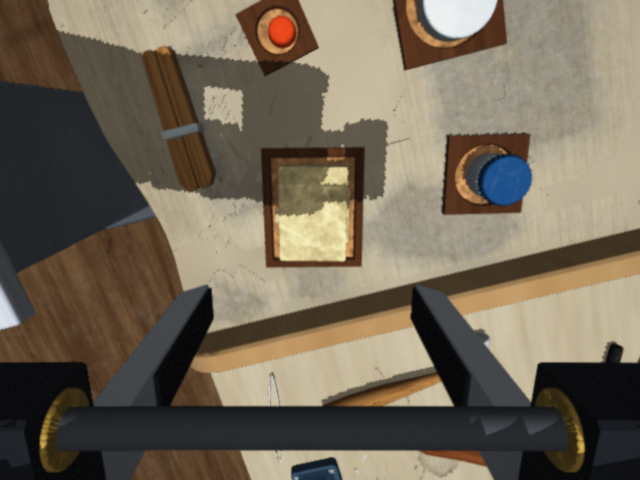

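View pics/s29.png

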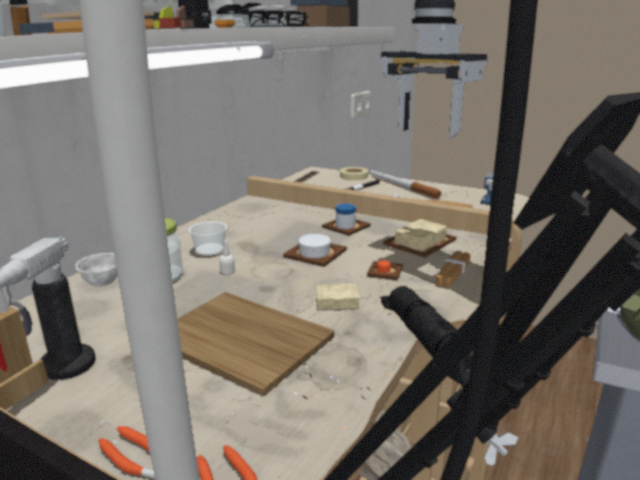

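In the wrist view, all four pieces sit in their recesses: brass tin (314,213), jar (505,180), flat tin (457,8) and cap (282,30). The side view shows the board empty and the bottle and clamp where they were. Handing in.

```bash
python3 -c "
from plant import *
print(job_done())"
```

```text
the job is handed in; nothing more can be done
None
```

I took the pile apart from the top and put each piece in its own holder: orange cap, jar, flat round tin, then the larger brass tin. The job is handed in, at about 29 s on the robot's clock, and no verdict came back.

- **Placing:** each piece was lined up by wrist camera to within about 2 mm, lowered to the recess floor or just above it, then released. I measured the flat tin again after release, about 2 mm off centre. The other three I only checked by eye.
- **Last pictures:** the final wrist and side views show all four pieces upright in their recesses. The gripper is open about 0.2 m above the bench and touching nothing.
- **Rest of the scene:** the soldering board is clear. The glue bottle and ring clamp look unmoved in the pictures, and I did not measure them.
- **Forces:** the highest wrist reading I saw was about 9–10 N, when the brass tin touched down.
- **Gap in the checks:** I took no final picture from the top camera. Its one view while a piece was being placed (the jar) was blocked by the arm. None of the checks I made failed or disagreed beyond a few millimetres.

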